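# Find the socket that fits the clamp nut of the leaf die

### The job

Slide the leaf-forming die between the guide rails until it is home against the end stop, so that it cannot turn. Then try the deep sockets from the cork mat on its clamp nut: only one fits, and any that does not go on is stood upright again on the mat or the bench. Finish with the right socket upright and fully down over the nut, still firmly gripped by its hexagonal collar (do not let go), and leave the other things on the bench where they are.

Things in the scene. Friction and masses are not known exactly. Their poses are not given: they have to be found in the camera images.
- die: Loose leaf-forming die, 0.75 kg +-20%: two aluminium plates, lower 100 (x) x 90 (y) x 14 mm, upper 100 x 68 x 11 mm, copper leaf edges between them, clamped by a stud, washer and hex nut in the very middle. Origin: centre of its underside. x points to the end stop, square to the plates' 90 mm faces; z up.
- nut_seat (a point): Centre of the nut's underside, on the washer (34 mm wide), 27.5 mm above the die's origin; axes as the die's. The nut does not turn: 22 mm across flats, one pair square to x (others 60 deg round), 14 mm high, top 3 mm chamfered; the 13 mm stud sticks out 6 mm above. The rim of a fully seated socket rests on the washer, at this height.
- die_rear (a point): Middle of the die's rear face (towards the robot, away from the stop), where to push it: 50 mm behind the die's centre, 12.5 mm above the bench; the face is 25 mm high, square to x. Axes as the die's.
- nest_home (a point): Where the die's origin comes to lie when home. Fixed steel rails and end stop, 14 mm high, on the bench: the stop's face 50 mm ahead (+x), rails along x 49 mm either side, from the stop to 25 mm behind this point, then flared outwards over 30 mm more. The die slides in along +x with 4 mm play either side; z up.
- socket_a_hex (a point): One of three like-looking black deep sockets, mouth down, in any order; 76 mm tall, 0.24 kg. Round barrel 32 mm wide, 44 mm high, hollow; above it a hex collar 32 mm across flats, 32 mm high. Point: centre of the collar, on the axis, 60 mm above the mouth rim, 16 below the top; z up, x square to a pair of collar flats (others 60 deg round). The mouth's flats are parallel to the collar's.
- socket_b_hex (a point): One of three like-looking black deep sockets, mouth down, in any order; 76 mm tall, 0.24 kg. Round barrel 32 mm wide, 44 mm high, hollow; above it a hex collar 32 mm across flats, 32 mm high. Point: centre of the collar, on the axis, 60 mm above the mouth rim, 16 below the top; z up, x square to a pair of collar flats (others 60 deg round). The mouth's flats are parallel to the collar's.
- socket_c_hex (a point): One of three like-looking black deep sockets, mouth down, in any order; 76 mm tall, 0.24 kg. Round barrel 32 mm wide, 44 mm high, hollow; above it a hex collar 32 mm across flats, 32 mm high. Point: centre of the collar, on the axis, 60 mm above the mouth rim, 16 below the top; z up, x square to a pair of collar flats (others 60 deg round). The mouth's flats are parallel to the collar's.
- cork_mat: Fixed cork mat, 300 (x) x 130 (y) x 3 mm, origin at the centre of its underside. The three sockets stand on it in a row along x, some 90 mm apart. Their hex mouths, 44 mm deep, differ: 24 mm across flats drops over the nut; 19.5 and 17 mm stop on top of it, 13 to 14 mm higher. Which socket is which can only be found by trying.
- pendant: Bystander: flat copper oak-leaf pendant, about 60 x 30 x 4 mm, on the cork mat; origin at the centre of its underside.
- stone_ring: Bystander: copper finger ring with a green stone, lying flat on the cork mat, about 40 x 24 x 11 mm; origin at the centre of the hoop's underside.
- bench_block: Bystander: dark steel block, 100 x 100 x 22 mm, on the robot's right; origin at the centre of its underside.
- paint_jar: Bystander: small amber jar with white cap, 48 mm across, 55 mm tall, beyond the work; origin at the centre of its underside.
- paper_cup: Bystander: white paper cup, 72 mm across, 85 mm tall, on the left beyond the mat; origin at the centre of its underside.
- hammer: Bystander: hammer lying on the far right, head towards the robot, about 280 mm long; origin near its middle, on the bench.
- brush: Bystander: brush lying on the left, near the robot; origin near its middle, on the bench.
Not all that is in view belongs to the job. What is shaped like the part that bears socket_b_hex but yellow is not meant. What is shaped like the part that bears socket_c_hex but pink is not meant.

How it is judged:
On the way, in this order (a step that is already met when the one before it is completed fails the run):
1. the die is home: against the end stop, between the rails, flat on the bench (x of nut_seat in the frame of nest_home between -0.005 and 0.003 m and y of nut_seat in the frame of nest_home between -0.006 and 0.006 m and angle between the x axis of nut_seat and the x axis of nest_home, either way round below 0.1 rad and angle between nut_seat's own z axis and vertical below 0.05 rad and height (world z) of nut_seat below 0.031 m), for 0.2 s.
2. a socket is picked up, clear of the bench (height (world z) of any of socket_a_hex, socket_b_hex, socket_c_hex above 0.085 m), for 0.1 s.
At the end, for the whole second after the job is handed in: Die home (within 8 mm of the stop, 6 mm sideways, 6 deg, flat). One socket on the nut's axis (4 mm), upright (4.5 deg), rim within 3 mm of the washer, at rest, gripped (over 5 N, within 30 mm of the collar's centre). The other two stand upright (6 deg) on mat or bench, at rest (x of nut_seat in the frame of nest_home between -0.008 and 0.003 m and y of nut_seat in the frame of nest_home between -0.006 and 0.006 m and angle between the x axis of nut_seat and the x axis of nest_home, either way round below 0.1 rad and angle between nut_seat's own z axis and vertical below 0.05 rad and height (world z) of nut_seat below 0.031 m and ((horizontal distance between socket_a_hex and nut_seat below 0.004 m and z of socket_a_hex in the frame of nut_seat between 0.056 and 0.063 m and angle between socket_a_hex's own z axis and vertical below 0.08 rad and contact force between the fingers and socket_a above 5 N and distance between the grasp point and socket_a_hex below 0.03 m and linear speed of each of socket_a, socket_b, socket_c below 0.02 m/s and angle between each of socket_b_hex, socket_c_hex's own z axis and vertical below 0.1 rad and height (world z) of socket_b_hex between 0.057 and 0.068 m and height (world z) of socket_c_hex between 0.057 and 0.068 m) or (horizontal distance between socket_b_hex and nut_seat below 0.004 m and z of socket_b_hex in the frame of nut_seat between 0.056 and 0.063 m and angle between socket_b_hex's own z axis and vertical below 0.08 rad and contact force between the fingers and socket_b above 5 N and distance between the grasp point and socket_b_hex below 0.03 m and linear speed of each of socket_b, socket_a, socket_c below 0.02 m/s and angle between each of socket_a_hex, socket_c_hex's own z axis and vertical below 0.1 rad and height (world z) of socket_a_hex between 0.057 and 0.068 m and height (world z) of socket_c_hex between 0.057 and 0.068 m) or (horizontal distance between socket_c_hex and nut_seat below 0.004 m and z of socket_c_hex in the frame of nut_seat between 0.056 and 0.063 m and angle between socket_c_hex's own z axis and vertical below 0.08 rad and contact force between the fingers and socket_c above 5 N and distance between the grasp point and socket_c_hex below 0.03 m and linear speed of each of socket_c, socket_a, socket_b below 0.02 m/s and angle between each of socket_a_hex, socket_b_hex's own z axis and vertical below 0.1 rad and height (world z) of socket_a_hex between 0.057 and 0.068 m and height (world z) of socket_b_hex between 0.057 and 0.068 m))); the arm keeps its last pose, push and grip.
It fails at once if a bystander is moved by more than 30 mm (distance of any of pendant, stone_ring, bench_block, paint_jar, paper_cup, hammer, brush from where it was at the start of the episode above 0.03 m).
It fails at once if the die is tipped up (angle between nut_seat's own z axis and vertical above 0.2 rad).
It also fails if it takes over 72 s, if anything falls off the work surface, if the arm or the gripper's body presses on something with over 40 N, if the wrist force passes 120 N, or if a joint passes its speed limit or range.

### The arm

A 7-joint arm with a two-finger parallel gripper is mounted at the origin on the work surface. World frame = base frame: x ahead of the robot, y to its left, z up, the work surface at z = 0. Lengths are in m, angles in rad, forces in N, time in s.
With the tool pointing down it reaches from about 0.35 to 0.9 m from the base axis. Payload 7.2 kg.
Tool frame: the origin (TCP) lies at the very end of the fingers, on their centre line; the grasp point (between the pads) lies r.grip_point_offset behind it (r.grip_point_offset is the distance from the TCP to the grasp point, in m); z points along the fingers, y is the direction in which the jaws open and shut (so a half turn about z gives the same grasp; the last joint's range is limited). The gripper opens to 85 mm and grips with 20 to 120 N. Pads are 22 mm wide; open, the fingers measure 114 mm over their backs; the gripper's body (76 mm by 85 mm) begins 54 mm behind the grasp point. The pads swing forward as they close: fully open they stand 13 mm farther back than shut.
Start: joints at [-1.282, 0.411, -0.013, 1.596, 0.006, 1.134, -0.082], TCP at [0.218, 0.586, 0.231] pointing down, gripper open.
Joint ranges: [-2.95, 2.95], [-0.29, 1.99], [-1.47, 1.44], [0.14, 2.54], [-1.03, 4.17], [0.13, 1.85], [-2.86, 2.86]. Speed limits (rad/s): [2.39, 2.39, 3.01, 3.01, 3.14, 3.14, 3.14].

### API

Orientations are given as a 3x3 rotation matrix whose columns are the frame's x, y, z axes.
In Python, from bench import r, vision, job gives the robot as it stands.
- The arm moves only by the tool step_arm, never from a script. Its argument "series" is a list that holds one entry, the list of rows, each a list of 7 numbers: the turn, a rotation vector about the tool's x, y, z in rad, then the shift along the tool's x, y, z in mm, then the opening, from -1 (shut) to 1 (fully open). In form: [[[rx, ry, rz, dx, dy, dz, grip], ...]]. A call has 1 to 10 rows; each row shifts and turns the commanded pose from where the row before left it, along the tool's axes as they then stand; what a row does not reach is not made up. A row lasts 1/8 s, in which the tool goes at most 62.5 mm and 10.7 degrees, less where a joint would pass 70% of its speed; a pose out of reach is approached as far as the arm can. A call with a gripper value outside its range is refused whole. The fingers move at their own pace and stop on an object; "grip_force" is the grip in N (left out, the last holds). Time passes only in rows, so rows that do not move let the fingers close. It gives the time, the measured TCP pose, the force and the opening at its end, in the units of the state.
- r.state(): the state, without advancing time (a new reading comes with each control period).
- vision.get_image(name): name is "side" or "top" or "wrist"; returns a dict with "image" (384x512x3 uint8, red, green, blue), "z_map" (384x512 float32, m along the optical axis (not along the pixel's ray), 0 where there is no reading), "fx", "fy", "cx", "cy" (pixels), "k1" (the pictures are not rectified: a ray, as slopes to the right and down, at radius r is drawn at 1 + k1 r^2 times it, then the intrinsics apply), "R" (3x3) and "t" (3): a world point X has camera coordinates R X + t. Camera axes: x right, y down, z forward; pixel columns grow to the right and rows downward; lengths in m; the calibration is good to about 2 mm. A picture is of the moment at which its call begins.
- job.finish_job(): hands the job in, once; it reports no verdict.
The state is a dict: "t": time; "q": joint angles; "joint_velocities": joint speeds; "joint_torque": joint torques, N m; "eef_pos": TCP position; "orientation": TCP orientation; "contact_force": force on the tool from outside, world axes, zero at the start; "wrist_torque": the same for the moment, N m; "opening": finger opening in m.
Only numpy, scipy, OpenCV 4.12 (cv2) and the standard library are available. Lean on these libraries where they do the work, as an engineer would, in place of code of your own. Each camera call takes 0.05 s, during which the arm holds its last target.

## Working session

There is one attempt and no reset: what is moved stays moved. The work goes in short steps, Python scripts to look and compute and a tool call to move; the robot and the scene stay as the last step left them, time stands still between calls to the robot, and variables do not carry over. Pictures are saved under pics/ and viewed, and the job is handed in when it is done.

Besides the shell and the picture viewer there is one more tool, called after "Call:" by a JSON object that holds its "method" and its "body", one argument or row to a line. step_arm: Moves the arm, as the interface text tells. Its arguments: {"type":"object","properties":{"series":{"type":"array","items":{"type":"array","items":{"type":"array","items":{"type":"number"}}}},"grip_force":{"type":"number"}},"required":["series"]}

```bash
mkdir -p pics; ls; cat > h.py <<'E'
import numpy as np, cv2
from bench import r, vision, job
def save(name, fn):
    d=vision.get_image(name); cv2.imwrite('pics/'+fn, d['image'][:,:,::-1]); np.savez('pics/'+fn+'.npz', **d); return d
def load(fn): return dict(np.load('pics/'+fn+'.npz'))
def pts(d):
    h,w=d['z_map'].shape; u,v=np.meshgrid(np.arange(w),np.arange(h))
    K=np.array([[d['fx'],0,d['cx']],[0,d['fy'],d['cy']],[0,0,1]],float)
    p=cv2.undistortPoints(np.stack([u,v],-1).reshape(-1,1,2).astype(float),K,np.array([float(d['k1']),0,0,0])).reshape(h,w,2)
    z=d['z_map']; C=np.dstack([p[...,0]*z,p[...,1]*z,z])
    return (C-d['t'])@d['R']
def proj(d,X):
    K=np.array([[d['fx'],0,d['cx']],[0,d['fy'],d['cy']],[0,0,1]],float)
    return cv2.projectPoints(np.atleast_2d(X).astype(float),cv2.Rodrigues(d['R'])[0],d['t'].astype(float),K,np.array([float(d['k1']),0,0,0]))[0][:,0]
def st():
    s=r.state(); print('t',s['t'],'pos',np.round(s['eef_pos'],4),'F',np.round(s['contact_force'],1),'open',round(float(s['opening']),4)); print(np.round(s['orientation'],3)); print('q',np.round(s['q'],3)); return s
E
python3 - <<'E'
from h import *
st(); print(r.grip_point_offset)
for n in ['top','side']:
    d=save(n,n+'0.png'); print(n,d['fx'],d['cx'],d['cy'],d['k1'],d['R'],d['t'])
E
```

```text
pics
t 0.0 pos [0.2182 0.5852 0.2305] F [ 0.7 -0.7 -0. ] open 0.0849
[[-0.937  0.349 -0.   ]
 [ 0.349  0.937 -0.002]
 [-0.    -0.002 -1.   ]]
q [-1.282  0.412 -0.013  1.597  0.006  1.134 -0.082]
0.0187
top 373.5541702504837 251.96907596058458 192.16627293786343 -0.10948314774575947 [[-0.02194082 -0.99974963  0.00438962]
 [-0.97872763  0.0205832  -0.2041288 ]
 [ 0.20398734 -0.008775   -0.9789342 ]] [-0.02407685  0.52076498  1.20144032]
side 414.4430923366555 259.8406251334209 192.24239623225952 -0.10200250150939356 [[ 0.82571587 -0.56392054  0.01367208]
 [-0.27246107 -0.41993718 -0.86568917]
 [ 0.49392132  0.71108817 -0.50039519]] [-0.46173102  0.18976681  1.05738345]
```

View pics/top0.png

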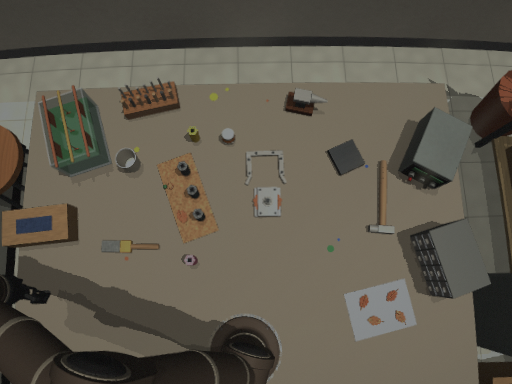

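View pics/side0.png

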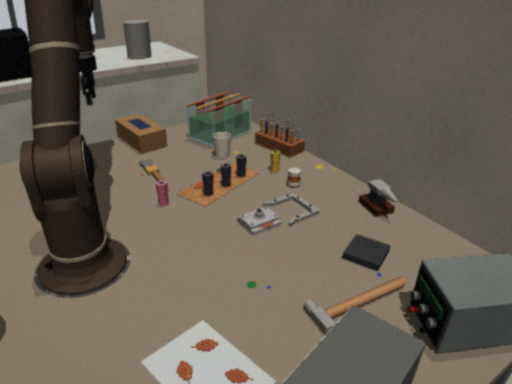

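The top view shows the three black sockets on the mat at (184,169), (193,191) and (199,215). The yellow one at (193,134) and the pink one at (190,260) are decoys. The die is at (267,201), and the nest opens towards it at (265,165). Next I'll confirm in one enlarged crop and measure.

```bash
python3 - <<'E'
from h import *
d=load('top0.png'); im=d['image'][:,:,::-1]
cv2.imwrite('pics/crop0.png',cv2.resize(im[120:275,145:300],None,fx=4,fy=4*0.95,interpolation=cv2.INTER_CUBIC))
P=pts(d)
# top surfaces of sockets
for n,(u,v) in dict(a=(184,169),b=(193,191),c=(199,215)).items():
    Q=P[v-16:v+17,u-14:u+15].reshape(-1,3); m=Q[:,2]>.06; q=Q[m]; top=q[q[:,2]>q[:,2].max()-.006]
    (c,w,a)=cv2.minAreaRect((top[:,:2]*1000).astype(np.float32)); print(n,len(top),top.mean(0),c,w)
Q=P[175:230,245:295].reshape(-1,3); m=(Q[:,2]>.005); q=Q[m]
print('die all',len(q),np.round(q[:,2].max(),4))
lo=q[(q[:,2]>.010)&(q[:,2]<.03)]
print('die',cv2.minAreaRect((lo[:,:2]*1000).astype(np.float32)),np.median(lo[:,2]))
nu=q[q[:,2]>.034]; print('nut',nu.mean(0),len(nu))
print('bench z',np.median(P[280:300,200:300,2]), 'mat',np.median(P[225:235,205:212,2]))
Q=P[145:190,240:292]; 
for v in range(146,188,2): print(v,' '.join('%3d'%(1000*z) for z in Q[v-145,::2,2]))
E
```

```text
a 4 [ 0.26408019 -0.02424719  1.28253984] (264.0802001953125, -24.247190475463867) (0.0, 0.0)
b 3 [ 0.26408019 -0.02424719  1.28253984] (264.0802001953125, -24.247190475463867) (0.0, 0.0)
c 2 [ 0.26408019 -0.02424719  1.28253984] (264.0802001953125, -24.247190475463867) (0.0, 0.0)
die all 949 1.2825
die ((517.2119750976562, -84.27827453613281), (152.6648712158203, 139.7276611328125), 2.9548797607421875) 0.0240362383430151
nut [ 0.46858664 -0.07855301  0.17010913] 39
bench z 0.0008701264660009569 mat 0.003942031286459195
146   1   0   0   1   3   3   0  -5  -2   1  -1   1   1   5  -2   2  -3  -4   0   2   0   2   0   1   2   0
148   0  -5   3  -1   3   2   1  -4   2  -1   3  -4   0  -1  -1   1   2   3   0  -4   0   1   3   3  -4  -4
150   3   1   0   4   2   0   0  -2   0   2   1  -1   7  -1  -3  -4  -1   0  -1  -1   5   1   0  -2   4   0
152  -1   3   0  14  18  13  16  15  12  17  11  12  14  13  13  13  17  13  15  14  15  14   0   0  -1   1
154   0   0   1  14  11  15  17  18  13  12  14  18  12  13  17  11  15  17  12  16  10  12  -1  -2   0   5
156   1  -3   3  14  15  14   2   
[... 993 characters left out ...]
   0  -4   2   1  -3  -1  -1  13  15   2   2   0   4
176   1   1   0   0   7  15   2  -1  -1  -4   1   0   1   0   2   0   0   0   4   0  17  18   0   1   0   2
178   2   0   1   1  12   9   0   2   0  -2   1   1   1   3   2   4   1  -4  -2   1   3  18   0   3   0  -2
180   0   0   0  14  16   5   2   0   3   0   4  -2   4  -1  -2   3  -1   0   0  -2   0  15  16  -1   2   0
182   0   0  -1  13  13   1  -1  -4   2   0  -4  -2   0  -6   0   1  -2   2   0   3  -1   7   9   7   2   5
184   1   0   0  18   4   1   0   2   2   0   1   0   0  -1   5  -1   1   0   1  -2  -1  -1   1   2   3   2
186   0   2  -3   2   2   0   0  -2  -1   2   3   3   1   3  -2  -1   0  -4   2  -3  -3  -1   0  -5   1   1
```

View pics/crop0.png

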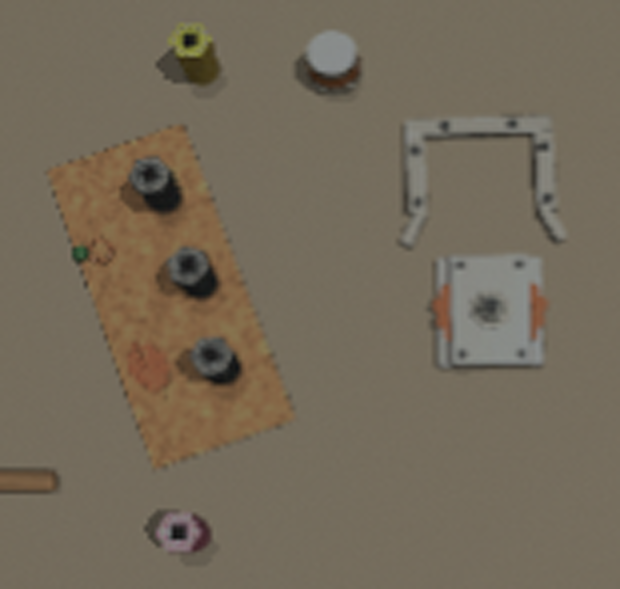

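The crop confirms it: three black sockets on the cork mat, with the yellow and pink ones off it. I'll fit positions now.

```bash
cat >> h.py <<'E'
def rect(P,sl,lo,hi):
    m=np.zeros(P.shape[:2],bool); m[sl]=True; m&=(P[...,2]>lo)&(P[...,2]<hi)
    n,l,s,c=cv2.connectedComponentsWithStats(m.astype(np.uint8)); 
    k=1+np.argmax(s[1:,4]); q=P[l==k]
    return q, cv2.minAreaRect((q[:,:2]*1000).astype(np.float32))
E
python3 - <<'E'
from h import *
d=load('top0.png'); P=pts(d)
for n,(u,v) in dict(a=(184,169),b=(193,191),c=(199,215)).items():
    q,R=rect(P,np.s_[v-16:v+12,u-12:u+13],.066,.095); print(n,len(q),q.mean(0),R)
q,R=rect(P,np.s_[180:225,245:295],.005,.035); print('die',len(q),q.mean(0),R)
q,R=rect(P,np.s_[180:225,245:295],.033,.06); print('nut',len(q),q.mean(0),R)
q,R=rect(P,np.s_[144:187,240:295],.008,.03); print('nest',len(q),R)
X=q
# left rail, right rail, stop in image cols
def seg(vs,us):
    S=P[vs,us].reshape(-1,3); S=S[(S[:,2]>.008)&(S[:,2]<.03)]; return S
L=seg(slice(157,170),slice(243,254)); Rr=seg(slice(157,170),slice(276,286)); S=seg(slice(150,157),slice(252,278))
for nm,S_ in (('L',L),('R',Rr),('S',S)):
    ln=cv2.fitLine((S_[:,:2]*1000).astype(np.float32),cv2.DIST_HUBER,0,.01,.01).ravel(); print(nm,len(S_),ln, np.round(S_.min(0)*1000),np.round(S_.max(0)*1000))
E
```

```text
a 89 [0.60842526 0.19593616 0.07936958] ((610.018798828125, 196.53567504882812), (36.81168746948242, 31.131589889526367), 45.352012634277344)
b 91 [0.52615936 0.16261801 0.07916371] ((527.29443359375, 163.4139862060547), (32.489166259765625, 32.88748550415039), 47.90720748901367)
c 90 [0.44674159 0.14233944 0.07916731] ((446.5771484375, 142.0264129638672), (32.775779724121094, 31.820711135864258), 86.13249206542969)
die 747 [ 0.49215409 -0.08495943  0.02294515] ((493.3683166503906, -85.51698303222656), (94.21157836914062, 100.95670318603516), 88.7916259765625)
nut 34 [ 0.49265015 -0.08504885  0.04320462] ((493.34613037109375, -85.49214935302734), (17.320253372192383, 20.58592414855957), 0.7760862112045288)
nest 413 ((618.5680541992188, -80.74828338623047), (120.49654388427734, 139.81216430664062), 1.2336262464523315)
L 63 [ 9.9985176e-01 -1.7218001e-02  6.3406885e+02 -2.3843592e+01] [610. -31.   9.] [657. -17.  21.]
R 58 [ 9.9800658e-01  6.3110366e-02  6.3170782e+02 -1.3810126e+02] [ 609. -146.    9.] [ 655. -127.   21.]
S 124 [ 5.7331766e-03  9.9998355e-01  6.6971429e+02 -8.2185593e+01] [ 661. -128.    8.] [678. -39.  22.]
```

Call:
{"method": "step_arm", "body": {
  "series": [
    [[0,0,-0.178,0,0,0,0.2],[0,0,-0.178,0,0,0,0.2],[0,0,0,-15,-51.5,0,0.2],[0,0,0,-15,-51.5,0,0.2],[0,0,0,-15,-51.5,0,0.2],[0,0,0,-15,-51.5,0,0.2],[0,0,0,-15,-51.5,0,0.2],[0,0,0,-15,-51.5,0,0.2],[0,0,0,-15,-51.5,0,0.2],[0,0,0,-15,-51.5,0,0.2]]
  ]
}}

```text
t: 1.35
eef_pos: [0.3381, 0.1718, 0.2313]
orientation: [[-1.0, 0.001, 0.0], [0.001, 1.0, 0.0], [-0.0, 0.0, -1.0]]
contact_force: [1.4, 0.1, 0.1]
opening: 0.051
```

Call:
{"method": "step_arm", "body": {
  "series": [
    [[0,0,0,-15,-51.5,0,0.2],[0,0,0,-15,-51.5,0,0.2],[0,0,0,-15,-51.5,0,0.2],[0,0,0,-15,-51.5,0,0.2],[0,0,0,-15,-51.5,0,0.2]]
  ]
}}

```text
t: 1.98
eef_pos: [0.4129, -0.0857, 0.2314]
orientation: [[-1.0, 0.0, 0.0], [0.0, 1.0, 0.0], [-0.0, 0.0, -1.0]]
contact_force: [0.5, 1.8, 0.0]
opening: 0.0513
```

```bash
python3 - <<'E'
from h import *
st(); d=save('wrist','w1.png'); print(d['fx'],d['R'],d['t']); save('top','top1.png')
st()
E
```

```text
t 1.975 pos [ 0.4129 -0.0857  0.2314] F [0.5 1.8 0. ] open 0.0513
[[-1.  0.  0.]
 [ 0.  1.  0.]
 [-0.  0. -1.]]
q [-0.417  0.041  0.532  2.084 -0.025  1.022  1.697]
311.01583947485426 [[ 1.77802531e-03  9.99998393e-01 -2.29058929e-04]
 [ 9.44562200e-01 -1.60425147e-03  3.28328611e-01]
 [ 3.28327716e-01 -8.00136986e-04 -9.44563535e-01]] [ 0.08664356 -0.43208056  0.2455886 ]
t 2.075 pos [ 0.4134 -0.0891  0.2315] F [ 0.   0.5 -0.5] open 0.0516
[[-1.     0.008  0.001]
 [ 0.008  1.    -0.002]
 [-0.001 -0.002 -1.   ]]
q [-0.414  0.042  0.536  2.082 -0.023  1.022  1.696]
```

View pics/w1.png

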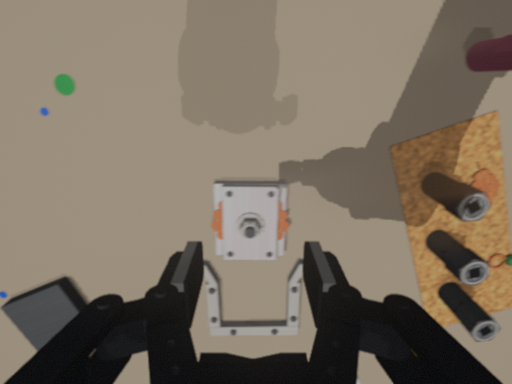

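The wrist view shows the die with its nut at (250,226) and the nest with its stop at (254,328). The flares are near (208,268) and (298,268), and the black sockets sit on the mat to the right. I'll fit the nest and die from this view.

```bash
python3 - <<'E'
from h import *
d=load('w1.png'); P=pts(d)
q,R=rect(P,np.s_[170:265,195:300],.008,.035); print('die',len(q),R)
q2,R=rect(P,np.s_[200:250,230:275],.034,.05); print('nut',len(q2),q2.mean(0),R)
def seg(vs,us,lo=.008,hi=.025):
    S=P[vs,us].reshape(-1,3); return S[(S[:,2]>lo)&(S[:,2]<hi)]
L=seg(slice(285,318),slice(283,303)); Rr=seg(slice(285,318),slice(205,225)); S=seg(slice(318,340),slice(222,288))
for nm,S_ in (('L',L),('R',Rr),('S',S)):
    ln=cv2.fitLine((S_[:,:2]*1000).astype(np.float32),cv2.DIST_HUBER,0,.01,.01).ravel(); print(nm,len(S_),ln, np.round(np.percentile(S_,[2,98],axis=0)*1000))
im=d['image'][:,:,::-1]
cv2.imwrite('pics/w1c.png',cv2.resize(im[170:345,185:320],None,fx=4,fy=3.4,interpolation=cv2.INTER_CUBIC))
for px in [(217,185),(285,185),(219,259),(283,259),(221,290),(287,290),(223,322),(287,322)]: print(px,P[px[1],px[0]])
E
```

```text
die 5193 ((494.22589111328125, -90.34449768066406), (98.0783462524414, 100.6651611328125), 89.49498748779297)
nut 294 [ 0.49145872 -0.08995184  0.04230364] ((493.80108642578125, -89.67597961425781), (24.082744598388672, 22.214445114135742), 89.56082916259766)
L 381 [ 9.9956250e-01  2.9576210e-02  6.1813232e+02 -2.9882555e+01] [[592. -37.  12.]
 [646. -22.  17.]]
R 391 [ 9.9973023e-01  2.3225561e-02  6.1801556e+02 -1.4306062e+02] [[ 592. -151.   11.]
 [ 646. -135.   17.]]
S 741 [ 6.5292413e-03 -9.9997866e-01  6.6771289e+02 -8.5533569e+01] [[ 662. -131.    8.]
 [ 678.  -39.   16.]]
(217, 185) [ 0.44708862 -0.13125656  0.01283027]
(285, 185) [ 0.44684291 -0.0482061   0.01399717]
(219, 259) [ 0.5585953  -0.13427416  0.00071939]
(283, 259) [ 0.55968071 -0.04586418 -0.00080495]
(221, 290) [ 0.61133804 -0.13362816 -0.00139621]
(287, 290) [ 6.10558751e-01 -3.86023401e-02 -1.59476235e-04]
(223, 322) [ 0.66306125 -0.13192513  0.00515276]
(287, 322) [ 0.66115691 -0.03758727  0.00741874]
```

View pics/w1c.png

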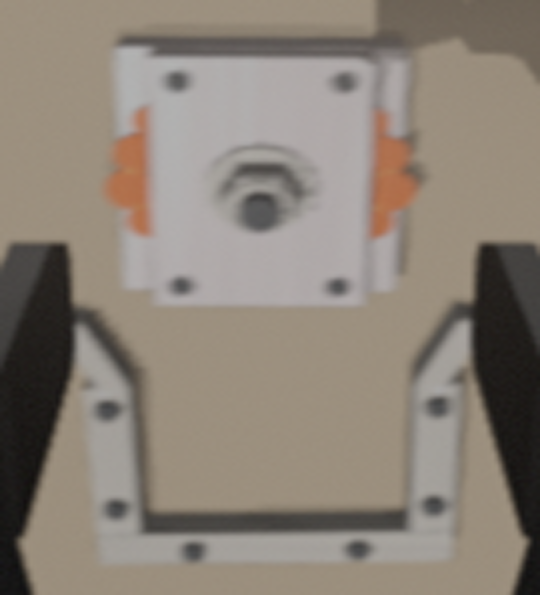

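```bash
python3 - <<'E'
from h import *
s=st(); d=save('wrist','w2.png'); st(); P=pts(d)
q,R=rect(P,np.s_[170:265,195:300],.008,.035); print('die',len(q),R)
q2,R=rect(P,np.s_[200:250,230:275],.034,.05); print('nut',len(q2),q2.mean(0),R)
def seg(vs,us,lo=.008,hi=.025):
    S=P[vs,us].reshape(-1,3); return S[(S[:,2]>lo)&(S[:,2]<hi)]
L=seg(slice(285,318),slice(281,305)); Rr=seg(slice(285,318),slice(203,227)); S=seg(slice(318,340),slice(222,288))
for nm,S_ in (('L',L),('R',Rr),('S',S)):
    ln=cv2.fitLine((S_[:,:2]*1000).astype(np.float32),cv2.DIST_HUBER,0,.01,.01).ravel(); print(nm,len(S_),ln, np.round(np.percentile(S_,[2,98],axis=0)*1000))
E
```

```text
t 2.075 pos [ 0.4134 -0.0891  0.2315] F [ 0.   0.5 -0.5] open 0.0516
[[-1.     0.008  0.001]
 [ 0.008  1.    -0.002]
 [-0.001 -0.002 -1.   ]]
q [-0.414  0.042  0.536  2.082 -0.023  1.022  1.696]
t 2.125 pos [ 0.4127 -0.0865  0.2312] F [-0.1  0.2 -0.5] open 0.0509
[[-1.     0.006 -0.   ]
 [ 0.006  1.    -0.001]
 [ 0.    -0.001 -1.   ]]
q [-0.416  0.042  0.532  2.084 -0.024  1.023  1.693]
die 5154 ((494.0782165527344, -89.94798278808594), (98.3426742553711, 100.42134094238281), 89.49101257324219)
nut 303 [ 0.49166581 -0.09023789  0.0422165 ] ((494.2293395996094, -90.62361907958984), (24.050289154052734, 22.21552276611328), 89.26861572265625)
L 391 [ 9.9998534e-01 -5.4116934e-03  6.1958130e+02 -2.9956472e+01] [[593. -37.  10.]
 [647. -22.  17.]]
R 391 [ 9.9982065e-01  1.8937901e-02  6.1850122e+02 -1.4307256e+02] [[ 592. -151.   10.]
 [ 647. -135.   17.]]
S 751 [ 8.522602e-03 -9.999637e-01  6.673735e+02 -9.123014e+01] [[ 658. -138.    9.]
 [ 678.  -45.   16.]]
```

Call:
{"method": "step_arm", "body": {
  "series": [
    [[0,0,0,0,0,55,0.2],[0,0,0,0,0,55,0.2],[0,0,0,0,0,55,0.2],[0,0,0,0,0,40,0.2],[0,0,0,0,0,18,0.2],[0,0,0,-10,0,0,0.2],[0,0,0,-10,0,0,0.2],[0,0,0,-10,1,0,0.2],[0,0,0,-10,1,0,0.2]]
  ]
}}

```text
t: 3.25
eef_pos: [0.4532, -0.0817, 0.0088]
orientation: [[-1.0, 0.001, -0.0], [0.001, 1.0, 0.0], [0.0, 0.0, -1.0]]
contact_force: [-3.9, 0.3, 2.4]
opening: 0.0514
```

```bash
python3 - <<'E'
from h import *
st(); d=save('wrist','w3.png')
E
```

```text
t 3.25 pos [ 0.4532 -0.0817  0.0088] F [-3.9  0.3  2.4] open 0.0514
[[-1.     0.001 -0.   ]
 [ 0.001  1.     0.   ]
 [ 0.     0.    -1.   ]]
q [-0.238  0.504  0.389  2.194 -0.387  0.508  2.02 ]
```

View pics/w3.png

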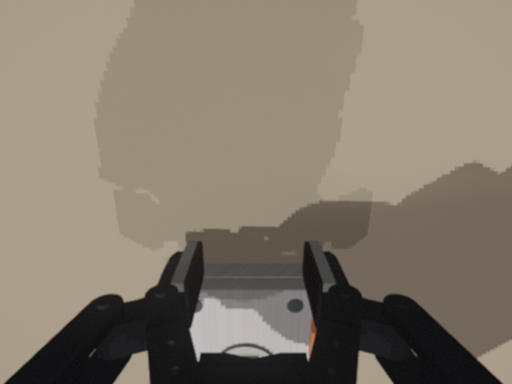

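Call:
{"method": "step_arm", "body": {
  "series": [
    [[0,0,0,-9,1,0,0.2],[0,0,0,-9,1,0,0.2],[0,0,0,-9,0,0,0.2],[0,0,0,-9,0,0,0.2],[0,0,0,-9,0,0,0.2],[0,0,0,-9,0,0,0.2]]
  ]
}}

```text
t: 4.05
eef_pos: [0.5074, -0.0801, 0.0082]
orientation: [[-1.0, 0.001, -0.0], [0.001, 1.0, -0.0], [0.0, -0.0, -1.0]]
contact_force: [-3.8, -0.6, 3.2]
opening: 0.0513
```

```bash
python3 - <<'E'
from h import *
st(); d=save('top','top3.png'); P=pts(d)
im=d['image'][:,:,::-1]
cv2.imwrite('pics/t3c.png',cv2.resize(im[130:230,220:320],None,fx=5,fy=5,interpolation=cv2.INTER_CUBIC))
E
```

```text
t 4.05 pos [ 0.5074 -0.0801  0.0082] F [-3.8 -0.6  3.2] open 0.0513
[[-1.     0.001 -0.   ]
 [ 0.001  1.    -0.   ]
 [ 0.    -0.    -1.   ]]
q [-0.242  0.566  0.394  2.07  -0.388  0.576  1.996]
```

View pics/t3c.png

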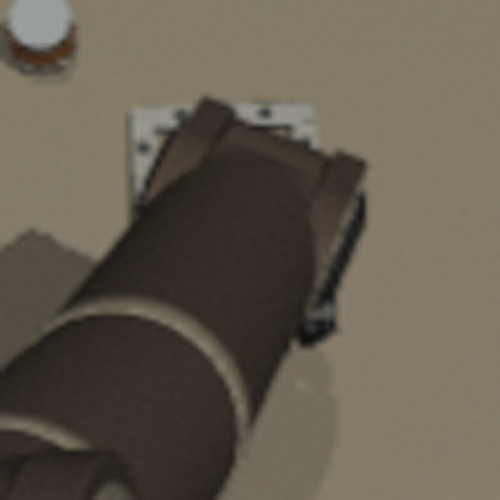

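Call:
{"method": "step_arm", "body": {
  "series": [
    [[0,0,0,-8,0,0,0.2],[0,0,0,-8,0,0,0.2],[0,0,0,-8,0,0,0.2],[0,0,0,-8,0,0,0.2]]
  ]
}}

```text
t: 4.6
eef_pos: [0.5394, -0.0801, 0.0082]
orientation: [[-1.0, 0.001, 0.0], [0.001, 1.0, -0.0], [-0.0, -0.0, -1.0]]
contact_force: [-1.8, 1.0, -0.9]
opening: 0.0513
```

```bash
python3 - <<'E'
from h import *
st(); d=save('side','s4.png')
im=d['image'][:,:,::-1]
cv2.imwrite('pics/s4c.png',cv2.resize(im[170:260,210:340],None,fx=5,fy=5,interpolation=cv2.INTER_CUBIC))
E
```

```text
t 4.6 pos [ 0.5394 -0.0801  0.0082] F [-1.8  1.  -0.9] open 0.0513
[[-1.     0.001  0.   ]
 [ 0.001  1.    -0.   ]
 [-0.    -0.    -1.   ]]
q [-0.241  0.603  0.397  1.993 -0.388  0.618  1.983]
```

View pics/s4c.png

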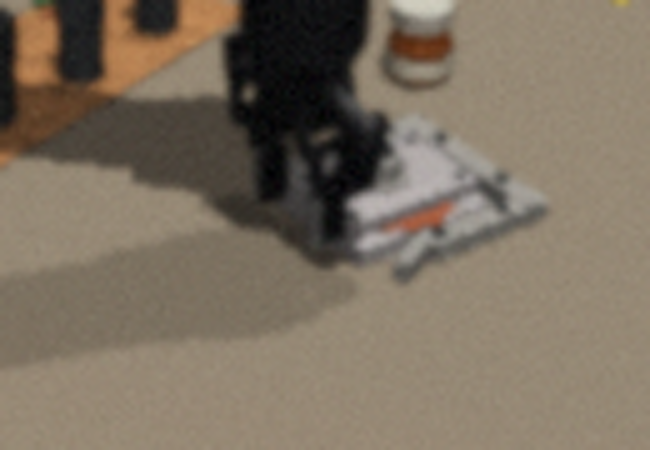

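The die is between the rails with its front close to the stop (crop about (490,190)). I'll push the last bit gently.

Call:
{"method": "step_arm", "body": {
  "series": [
    [[0,0,0,-3,0,0,0.2],[0,0,0,-3,0,0,0.2],[0,0,0,-2,0,0,0.2]]
  ]
}}

```text
t: 5.03
eef_pos: [0.5469, -0.0802, 0.0083]
orientation: [[-1.0, 0.001, 0.0], [0.001, 1.0, 0.0], [-0.0, 0.0, -1.0]]
contact_force: [-3.7, -0.4, 1.6]
opening: 0.0511
```

Call:
{"method": "step_arm", "body": {
  "series": [
    [[0,0,0,-2,0,0,0.2],[0,0,0,-2,0,0,0.2]]
  ]
}}

```text
t: 5.28
eef_pos: [0.5509, -0.0801, 0.0083]
orientation: [[-1.0, 0.001, -0.0], [0.001, 1.0, 0.0], [0.0, 0.0, -1.0]]
contact_force: [-3.2, 0.2, 0.6]
opening: 0.0511
```

Call:
{"method": "step_arm", "body": {
  "series": [
    [[0,0,0,-2,0,0,0.2],[0,0,0,-2,0,0,0.2]]
  ]
}}

```text
t: 5.52
eef_pos: [0.5529, -0.0801, 0.0079]
orientation: [[-1.0, 0.001, -0.004], [0.001, 1.0, 0.001], [0.004, 0.001, -1.0]]
contact_force: [-12.1, -0.3, 6.1]
opening: 0.0511
```

The force jump and the stall show the die is against the stop. I'll add a small firm push, then back off and look.

Call:
{"method": "step_arm", "body": {
  "series": [
    [[0,0,0,-1.5,0,0,0.2],[0,0,0,0,0,0,0.2]]
  ]
}}

```text
t: 5.78
eef_pos: [0.553, -0.0801, 0.0076]
orientation: [[-1.0, 0.001, -0.006], [0.001, 1.0, 0.001], [0.006, 0.001, -1.0]]
contact_force: [-11.8, -1.0, 5.8]
opening: 0.051
```

Call:
{"method": "step_arm", "body": {
  "series": [
    [[0,0,0,15,0,0,0.2],[0,0,0,20,0,-10,0.2],[0,0,0,20,0,-60,0.6],[0,0,0,20,0,-60,1],[0,0,0,0,0,-50,1],[0,0,0,0,0,-20,1],[0,0,0,0,0,0,1]]
  ]
}}

```text
t: 6.65
eef_pos: [0.4833, -0.08, 0.2087]
orientation: [[-1.0, 0.0, 0.006], [0.0, 1.0, 0.001], [-0.006, 0.001, -1.0]]
contact_force: [0.5, -0.6, -1.5]
opening: 0.0855
```

```bash
python3 - <<'E'
from h import *
st(); d=save('wrist','w5.png'); st(); P=pts(d)
im=d['image'][:,:,::-1]
E
```

```text
t 6.65 pos [ 0.4833 -0.08    0.2087] F [ 0.5 -0.6 -1.5] open 0.0855
[[-1.     0.     0.006]
 [ 0.     1.     0.001]
 [-0.006  0.001 -1.   ]]
q [-0.427  0.213  0.579  1.978 -0.141  0.984  1.79 ]
t 6.7 pos [ 0.4824 -0.0798  0.2073] F [-0.7 -0.1 -0.8] open 0.0853
[[-1.     0.     0.003]
 [ 0.     1.     0.001]
 [-0.003  0.001 -1.   ]]
q [-0.427  0.215  0.578  1.979 -0.142  0.983  1.79 ]
```

View pics/w5.png

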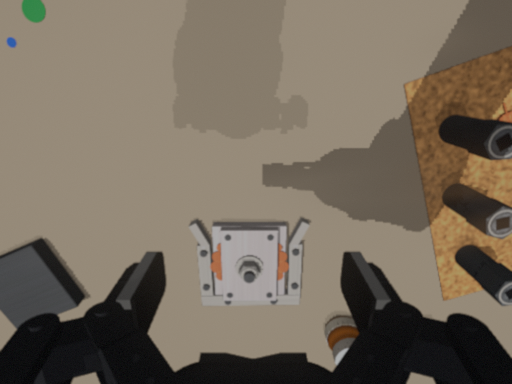

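The die sits between the rails against the stop, with its nut at (250,268) and the stop at (250,300). I'll measure the nut, then look at the sockets from above.

```bash
python3 - <<'E'
from h import *
d=load('w5.png'); P=pts(d)
q2,R=rect(P,np.s_[240:295,220:275],.034,.047); print('nut',len(q2),q2.mean(0),R)
q,R=rect(P,np.s_[215:307,212:290],.018,.03); print('upper',len(q),R)
t=save('top','top5.png')
print(proj(t,[0.61,-.08,.04]))
P=pts(t); 
q,R=rect(P,np.s_[145:190,245:290],.033,.06); print('nut top',len(q),q.mean(0),R)
q,R=rect(P,np.s_[145:190,245:290],.019,.05); print('up top',len(q),q.mean(0),R)
im=t['image'][:,:,::-1]
cv2.imwrite('pics/t5c.png',cv2.resize(im[130:230,160:300],None,fx=5,fy=5,interpolation=cv2.INTER_CUBIC))
E
```

```text
nut 249 [ 0.60857428 -0.08679369  0.04050731] ((611.86083984375, -86.86710357666016), (21.337907791137695, 24.995094299316406), 0.12678606808185577)
upper 3687 ((612.570556640625, -86.8642578125), (68.0584945678711, 100.72470092773438), 89.92497253417969)
[[264.34975261 167.2074202 ]]Traceback (most recent call last):
  File "<stdin>", line 8, in <module>
  File "h.py", line 20, in rect
    k=1+np.argmax(s[1:,4]); q=P[l==k]
        ~~~~~~~~~^^^^^^^^^
    return _wrapfunc(a, 'argmax', axis=axis, out=out, **kwds)
    return bound(*args, **kwds)
ValueError: attempt to get argmax of an empty sequence
```

```bash
python3 - <<'E'
from h import *
for f,s in (('w5.png',(.4833,-.0800)),('w2.png',(.4134,-.0891)),('w3.png',(.4532,-.0817))):
    d=load(f); P=pts(d); z=d['z_map']
    m=(z>0.05)&(z<.28)&(P[...,2]>.0) 
    print(f,'camera centre',-d['R'].T@d['t'],'proj tcp dir')
    for v in (255,262,270,280):
        c=[u for u in range(100,420) if P[v,u,2]>.1*(f!='w3.png')+.02 and z[v,u]>0.05 and z[v,u]<.25]
        if not c: continue
        c=np.array(c); L=c[c<250].max() if (c<250).any() else None; R=c[c>250].min() if (c>250).any() else None
        print(v,L,R,[np.round(P[v,k],4) for k in (L,R) if k is not None])
E
```

```text
w5.png camera centre [ 0.3970438  -0.08153748  0.35073021] proj tcp dir
255 163 343 [array([ 0.4751, -0.1241,  0.2227]), array([ 0.4754, -0.0389,  0.2225])]
262 164 342 [array([ 0.4795, -0.1242,  0.2219]), array([ 0.4798, -0.0387,  0.2218])]
270 165 341 [array([ 0.4836, -0.124 ,  0.2225]), array([ 0.4836, -0.0391,  0.2228])]
280 166 340 [array([ 0.4892, -0.124 ,  0.2227]), array([ 0.4895, -0.039 ,  0.2225])]
w2.png camera centre [ 0.32776295 -0.08966866  0.37396929] proj tcp dir
255 202 303 [array([ 0.4108, -0.1165,  0.2361]), array([ 0.4108, -0.0655,  0.2368])]
262 202 303 [array([ 0.4144, -0.1166,  0.237 ]), array([ 0.4144, -0.0654,  0.2376])]
270 203 302 [array([ 0.4202, -0.1167,  0.2354]), array([ 0.4202, -0.0654,  0.236 ])]
280 202 303 [array([ 0.4225, -0.1166,  0.2408]), array([ 0.4235, -0.0653,  0.2399])]
w3.png camera centre [ 0.36771723 -0.08320882  0.15137422] proj tcp dir
255 198 306 [array([ 0.4448, -0.1092,  0.0233]), array([ 0.446 , -0.058 ,  0.0214])]
262 199 306 [array([ 0.4504, -0.1095,  0.0204]), array([ 0.4494, -0.0579,  0.0222])]
270 200 305 [array([ 0.454 , -0.109 ,  0.0218]), array([ 0.4544, -0.058 ,  0.0215])]
280 200 304 [array([ 0.459 , -0.1091,  0.0229]), array([ 0.4607, -0.058 ,  0.0206])]
```

Call:
{"method": "step_arm", "body": {
  "series": [
    [[0,0,0,-43,-2,0,0.2],[0,0,0,-43,-2,0,0.2],[0,0,0,-43.5,-1,0,0.2],[0,0,0,0,0,40,0.2],[0,0,0,0,0,40,0.2],[0,0,0,0,0,0,0.2]]
  ]
}}

```text
t: 7.5
eef_pos: [0.6083, -0.0849, 0.1223]
orientation: [[-1.0, 0.001, -0.008], [0.001, 1.0, -0.0], [0.008, -0.0, -1.0]]
contact_force: [0.3, 0.0, 0.2]
opening: 0.0512
```

```bash
python3 - <<'E'
from h import *
s=st(); d=save('wrist','w6.png'); P=pts(d)
q2,R=rect(P,np.s_[230:384,200:310],.034,.047); print('nut',len(q2),q2.mean(0),R)
E
```

```text
t 7.5 pos [ 0.6083 -0.0849  0.1223] F [0.3 0.  0.2] open 0.0512
[[-1.     0.001 -0.008]
 [ 0.001  1.    -0.   ]
 [ 0.008 -0.    -1.   ]]
q [-0.306  0.547  0.515  1.754 -0.323  0.934  1.912]Traceback (most recent call last):
  File "<stdin>", line 3, in <module>
  File "h.py", line 20, in rect
    k=1+np.argmax(s[1:,4]); q=P[l==k]
        ~~~~~~~~~^^^^^^^^^
    return _wrapfunc(a, 'argmax', axis=axis, out=out, **kwds)
    return bound(*args, **kwds)
ValueError: attempt to get argmax of an empty sequence
```

View pics/w6.png

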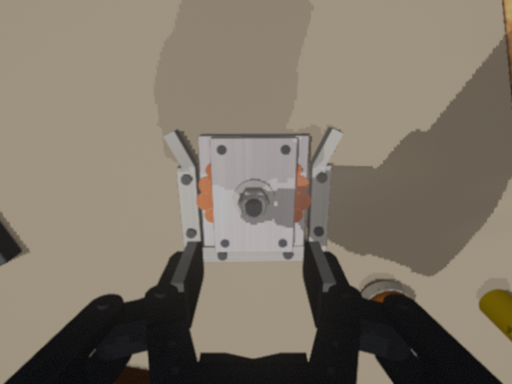

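```bash
python3 - <<'E'
from h import *
d=load('w6.png'); P=pts(d)
q2,R=rect(P,np.s_[180:230,225:285],.034,.0425); print('nut',len(q2),np.median(q2,0),R)
q2,R=rect(P,np.s_[180:230,225:285],.0435,.055); print('stud',len(q2),np.median(q2,0),R)
q,R=rect(P,np.s_[130:255,200:300],.018,.03); print('upper',len(q),R)
for v in (262,270,280):
    c=[u for u in range(100,420) if .11<P[v,u,2]<.2]; c=np.array(c); L=c[c<250].max(); R=c[c>250].min(); print(P[v,L],P[v,R])
E
```

```text
nut 435 [ 0.60830296 -0.08648197  0.04046232] ((613.185302734375, -86.59361267089844), (22.152597427368164, 25.49474334716797), 59.498382568359375)
stud 247 [ 0.61246542 -0.08649884  0.04725418] ((612.7813720703125, -86.50927734375), (13.36004638671875, 12.166644096374512), 0.02168739028275013)
upper 8728 ((613.0613403320312, -86.56781768798828), (68.1630630493164, 100.58087921142578), 89.9667739868164)
[ 0.60881752 -0.11219256  0.12889769] [ 0.60950301 -0.06109245  0.12794981]
[ 0.61472449 -0.1122976   0.1270175 ] [ 0.61491661 -0.06117307  0.12687064]
[ 0.61719075 -0.11215445  0.13216456] [ 0.61797679 -0.06115329  0.13117362]
```

Call:
{"method": "step_arm", "body": {
  "series": [
    [[0,-0.008,0,0,0,-50,0.2],[0,0,0,0,0,-50,0.2],[0,0,0,36,47,0,1],[0,0,0,36,47,0,1],[0,0,0,36,47,0,1],[0,0,0,36,47,0,1],[0,0,0,36,47,0,1],[0,0,0,0,0,0,1],[0,0,0,0,0,0,1]]
  ]
}}

```text
t: 8.68
eef_pos: [0.432, 0.1498, 0.2268]
orientation: [[-1.0, 0.001, 0.01], [0.001, 1.0, 0.001], [-0.01, 0.001, -1.0]]
contact_force: [1.0, -0.8, -0.3]
opening: 0.0851
```

```bash
python3 - <<'E'
from h import *
st(); d=save('wrist','w7.png'); st(); P=pts(d)
for (x,y) in ((.609,.192),(.527,.159),(.448,.138)): print(np.round(proj(d,[x,y,.079])))
E
```

```text
t 8.675 pos [0.432  0.1498 0.2268] F [ 1.  -0.8 -0.3] open 0.0851
[[-1.     0.001  0.01 ]
 [ 0.001  1.     0.001]
 [-0.01   0.001 -1.   ]]
q [-0.877  0.115  0.479  2.023 -0.059  1.007  1.201]
t 8.725 pos [0.4322 0.1491 0.2265] F [ 0.5  0.1 -0.2] open 0.0858
[[-1.     0.002  0.01 ]
 [ 0.002  1.     0.001]
 [-0.01   0.001 -1.   ]]
q [-0.876  0.116  0.479  2.023 -0.059  1.007  1.201]
[[291. 319.]]
[[263. 258.]]
[[242. 189.]]
```

View pics/w7.png

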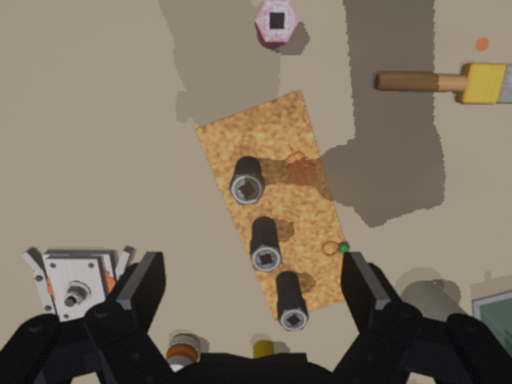

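The wrist view shows the three black sockets at (247,185), (266,258) and (292,315) on the mat. The pink decoy is at (277,20) and the yellow one at (263,348), both off the mat. Next I'll fit the hex collars' centres and yaws.

```bash
cat >> h.py <<'E'
from scipy.optimize import minimize
def hexfit(q,af=.032):
    # q Nx2 points of top face; area-based: fit rotated hexagon boundary support
    c0=q.mean(0); best=None
    for ph in np.radians(np.arange(0,60,1)):
        N=np.array([[np.cos(ph+k*np.pi/3),np.sin(ph+k*np.pi/3)] for k in range(3)])
        def f(c):
            e=np.abs((q-c)@N.T).max(1)-af/2; return np.sum(np.clip(e,0,None)**2)
        o=minimize(f,c0,method='Nelder-Mead',options=dict(xatol=1e-5,fatol=1e-12)); 
        if best is None or o.fun<best[0]: best=(o.fun,np.degrees(ph),o.x)
    return best
E
python3 - <<'E'
from h import *
d=load('w7.png'); P=pts(d)
for u,v in ((247,185),(266,258),(292,315)):
    q,R=rect(P,np.s_[v-24:v+24,u-24:u+24],.074,.085); print(len(q),np.median(q[:,2]),q.mean(0)[:2],R)
    # convex hull support widths by angle
    h=cv2.convexHull((q[:,:2]*1000).astype(np.float32))[:,0]
    w=[(np.ptp(h@[np.cos(a),np.sin(a)])) for a in np.radians(np.arange(0,180))]
    w3=[w[k]+w[k+60]+w[k+120] for k in range(60)]; k=int(np.argmin(w3)); print('yaw',k,np.round([w[k],w[k+60],w[k+120]],1), np.round(w3[::6],1))
im=d['image'][:,:,::-1]
cv2.imwrite('pics/w7c.png',cv2.resize(im[155:335,215:325],None,fx=5,fy=3.3*1,interpolation=cv2.INTER_CUBIC))
for v in (270,280):
    c=[u for u in range(60,460) if .2<P[v,u,2]<.3]; c=np.array(c); L=c[c<250].max(); R=c[c>250].min(); print(P[v,L],P[v,R])
E
```

```text
899 0.07902363251120773 [0.44776989 0.14162264] ((448.61529541015625, 141.4928436279297), (35.979759216308594, 32.24070739746094), 34.12786102294922)
yaw 4 [32.7 32.1 32.3] [ 99.1  97.7 101.4 104.8 107.1 108.4 108.7 107.9 105.9 102.8]
730 0.07888086834924829 [0.52685145 0.16138767] ((527.7868041992188, 161.40847778320312), (36.23225784301758, 32.08261489868164), 14.627479553222656)
yaw 45 [33.1 32.1 32.8] [105.1 106.7 107.8 107.7 106.5 104.7 102.1  99.2  99.2 102.7]
582 0.0787418760443816 [0.60850384 0.1946348 ] ((609.9969482421875, 194.71832275390625), (34.809852600097656, 32.12346649169922), 40.97164535522461)
yaw 9 [32.3 32.4 32.4] [101.4  97.7  98.2 101.8 104.4 106.2 107.3 107.4 106.3 104.4]
[0.4323109  0.10562117 0.24034487] [0.43213552 0.19056517 0.24094122]
[0.43806308 0.10553832 0.24034553] [0.43826747 0.19080981 0.2403886 ]
```

View pics/w7c.png

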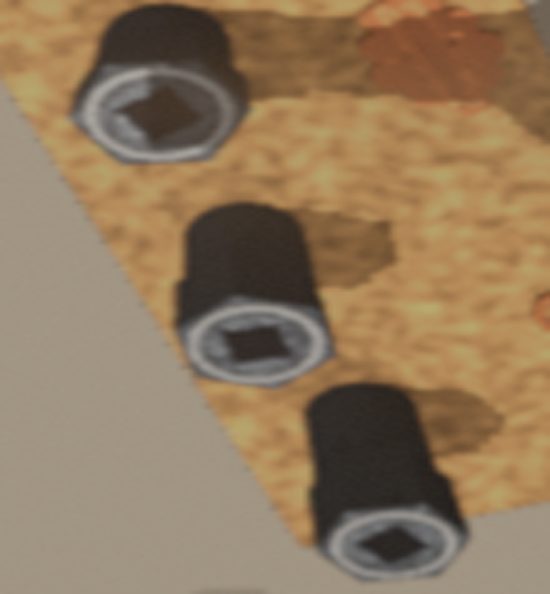

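Call:
{"method": "step_arm", "body": {
  "series": [
    [[0,0.01,0,-16.5,-6.5,0,1],[0,0,0.151,0,0,30,1],[0,0,0.151,0,0,40,1],[0,0,0.151,0,0,35,1],[0,0,0,0,0,20,1],[0,0,0,0,0,0,1]]
  ]
}}

```text
t: 9.48
eef_pos: [0.4475, 0.1416, 0.0997]
orientation: [[-0.898, 0.441, -0.004], [0.441, 0.898, -0.002], [0.002, -0.004, -1.0]]
contact_force: [0.3, -0.6, 0.2]
opening: 0.0856
```

```bash
cat >> h.py <<'E'
def sock(d,px,w=30,lo=.072,hi=.086,fine=True):
    P=pts(d); u,v=map(int,px)
    q,R=rect(P,np.s_[max(0,v-w):v+w,max(0,u-w):u+w],lo,hi)
    h=cv2.convexHull((q[:,:2]*1000).astype(np.float32))[:,0]
    w=[(np.ptp(h@[np.cos(a),np.sin(a)])) for a in np.radians(np.arange(0,180))]
    w3=[w[k]+w[k+60]+w[k+120] for k in range(60)]; k=int(np.argmin(w3))
    A=[];b=[]
    for kk in (k,k+60,k+120):
        n=np.array([np.cos(np.radians(kk)),np.sin(np.radians(kk))]); p=h@n; A.append(n); b.append((p.max()+p.min())/2)
    c=np.linalg.lstsq(np.array(A),np.array(b),rcond=None)[0]
    print('n',len(q),'z',np.median(q[:,2]),'centre mm',np.round(c,1),'yaw',k,np.round([w[k],w[k+60],w[k+120]],1)); return c,k
E
python3 - <<'E'
from h import *
s=st(); d=save('wrist','w8.png'); s=st()
p=proj(d,[.4485,.143,.079]); print(p)
E
```

```text
t 9.475 pos [0.4475 0.1416 0.0997] F [ 0.3 -0.6  0.2] open 0.0856
[[-0.898  0.441 -0.004]
 [ 0.441  0.898 -0.002]
 [ 0.002 -0.004 -1.   ]]
q [-0.829  0.35   0.512  2.123 -0.253  0.731  0.962]
t 9.525 pos [0.4481 0.142  0.1007] F [-0.7 -0.  -0.2] open 0.0854
[[-0.898  0.441 -0.002]
 [ 0.441  0.898 -0.001]
 [ 0.002 -0.002 -1.   ]]
q [-0.829  0.349  0.512  2.122 -0.253  0.731  0.962]
[[259.06796551 235.19929867]]
```

View pics/w8.png

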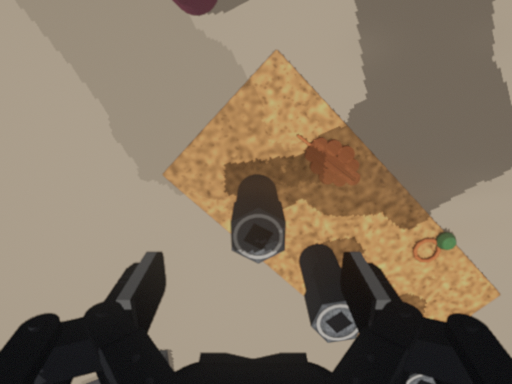

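The collar is at (258,236), centred between the fingers, and the middle socket at (335,320) is clear of the right finger.

```bash
cat >> h.py <<'E'
def fing(d,s):
    "finger midpoint along tool y, relative to TCP (mm)"
    P=pts(d); O=np.array(s['orientation']); p0=np.array(s['eef_pos']); T=(P-p0)@O*1000
    r_=[]
    for v in (262,268,274,280):
        c=np.array([u for u in range(60,460) if -30<T[v,u,2]<5 and abs(T[v,u,1])<60 and d['z_map'][v,u]>.03])
        L=c[c<253].max(); R=c[c>253].min(); r_.append((T[v,L,1]+T[v,R,1])/2)
    return np.median(r_)
def rel(c,s):
    O=np.array(s['orientation']); p0=np.array(s['eef_pos']); return (np.array([c[0]/1000,c[1]/1000,p0[2]])-p0)@O*1000
E
python3 - <<'E'
from h import *
d=load('w8.png'); s=r.state()
c,k=sock(d,(258,236),34); print('rel tool',rel(c,s),'finger mid',fing(d,s))
E
```

```text
n 2549 z 0.07900629872919951 centre mm [448.6 141.8] yaw 4 [33.  32.2 32.9]
rel tool [-0.61445853  0.04351591 -0.00101639] finger mid -2.241217977378902
```

Call:
{"method": "step_arm", "body": {
  "series": [
    [[0,0,0,0.5,2,30,1],[0,0,0,0,0,26,1],[0,0,0,0,0,0,0],[0,0,0,0,0,0,-0.5],[0,0,0,0,0,0,-1],[0,0,0,0,0,0,-1],[0,0,0,0,0,0,-1]]
  ],
  "grip_force": 60
}}

```text
t: 10.4
eef_pos: [0.4485, 0.1457, 0.0459]
orientation: [[-0.899, 0.438, -0.0], [0.438, 0.899, 0.001], [0.001, 0.001, -1.0]]
contact_force: [-1.6, -1.9, 7.3]
opening: 0.0315
```

```bash
python3 - <<'E'
from h import *
s=st(); d=save('wrist','w9.png')
E
```

```text
t 10.4 pos [0.4485 0.1457 0.0459] F [-1.6 -1.9  7.3] open 0.0315
[[-0.899  0.438 -0.   ]
 [ 0.438  0.899  0.001]
 [ 0.001  0.001 -1.   ]]
q [-0.776  0.448  0.45   2.155 -0.34   0.605  1.034]
```

View pics/w9.png

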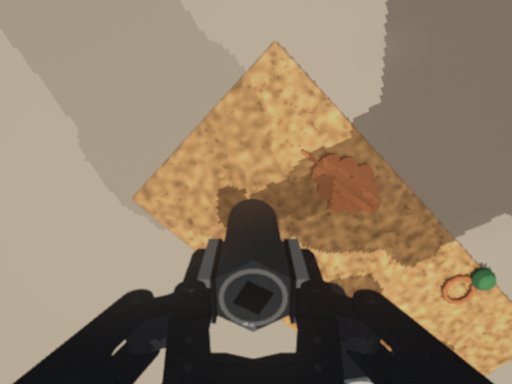

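The socket is gripped by its collar, with the top at (254,296) between the pads. I'll lift it, check its offset in the grip and carry it over the nut.

Call:
{"method": "step_arm", "body": {
  "series": [
    [[0,0,0,0,0,-30,-1],[0,0,0,0,0,-50,-1],[0,0,0,0,0,-30,-1],[0,0,0,0,0,0,-1]]
  ]
}}

```text
t: 10.95
eef_pos: [0.4491, 0.1462, 0.157]
orientation: [[-0.899, 0.438, 0.002], [0.438, 0.899, 0.003], [-0.001, 0.004, -1.0]]
contact_force: [-0.0, 0.8, -3.0]
opening: 0.0313
```

```bash
python3 - <<'E'
from h import *
s=st(); d=save('wrist','w10.png'); P=pts(d)
O=np.array(s['orientation']); T=(P-s['eef_pos'])@O*1000
q=T[255:335,205:305].reshape(-1,3); m=(q[:,2]>-45)&(q[:,2]<-28)&(abs(q[:,1])<22)&(abs(q[:,0])<25)
print(np.median(q[m],0),m.sum()); h=cv2.convexHull(q[m][:,:2].astype(np.float32))[:,0]
for a in range(0,180,15): n=np.array([np.cos(np.radians(a)),np.sin(np.radians(a))]); p=h@n; print(a,round(float(np.ptp(p)),1),round(float((p.max()+p.min())/2),1))
E
```

```text
t 10.95 pos [0.4491 0.1462 0.157 ] F [-0.   0.8 -3. ] open 0.0313
[[-0.899  0.438  0.002]
 [ 0.438  0.899  0.003]
 [-0.001  0.004 -1.   ]]
q [-0.892  0.256  0.565  2.072 -0.184  0.857  0.896]
[  2.16197349  -1.69408116 -33.25578447] 5624
0 37.0 -1.5
15 36.5 -1.8
30 39.0 0.0
45 43.2 0.2
60 45.0 0.2
75 43.7 0.2
90 41.8 -1.0
105 42.4 -2.8
120 43.9 -2.5
135 42.6 -2.0
150 38.6 -1.5
165 35.6 0.8
```

View pics/w10.png

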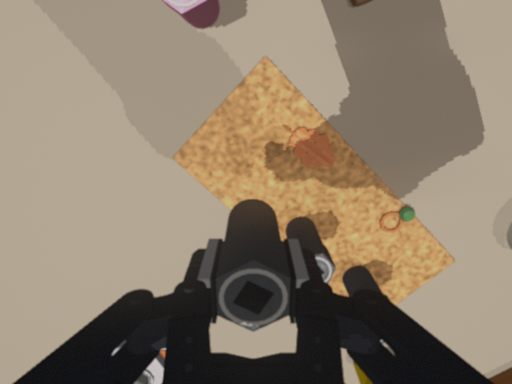

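```bash
python3 - <<'E'
from h import *
s=r.state(); d=load('w10.png'); P=pts(d)
O=np.array(s['orientation']); T=(P-s['eef_pos'])@O*1000
for lo,hi in ((-6,-3),(-3,0),(0,3)):
    m=(T[...,1]+1.7>lo)&(T[...,1]+1.7<hi)&(T[...,2]>-40)&(T[...,2]<-29)&(abs(T[...,0])<26); q=T[m]; print('sock x',np.percentile(q[:,0],[0,1,99,100]),np.median(q[:,2]))
for nm,lo,hi in (('padL',-27,-18),('padR',15,24)):
    m=(T[...,1]>lo)&(T[...,1]<hi)&(T[...,2]>-26)&(T[...,2]<3)&(abs(T[...,0])<30); m[:, :190]=0; m[:,320:]=0
    q=T[m]; print(nm,len(q),np.percentile(q[:,0],[0,1,50,99,100]),np.percentile(q[:,2],[1,50,99]))
E
```

```text
sock x [-19.01160347 -17.66076221  13.84154013  14.29354988] -34.710667805505736
sock x [-20.80955937 -19.57857939  15.541169    16.02316988] -34.714628749166366
sock x [-20.54722233 -19.87155647  15.89123202  16.14551928] -34.7096774225327
padL 358 [ 5.0106677   5.3546298   9.92018889 10.84736918 11.08537346] [-25.91200363 -17.34073871  -6.28346866]
padR 357 [ 5.27729482  5.41126308  9.89519002 10.71814011 10.88443757] [-25.80538002 -17.25082513  -6.00593837]
```

Call:
{"method": "step_arm", "body": {
  "series": [
    [[0,0,0.07,0,0,0,-1],[0,0,0,-42.6,-19.7,0,-1],[0,0,0,-42.6,-19.7,0,-1],[0,0,0,-42.6,-19.7,0,-1],[0,0,0,-42.6,-19.7,0,-1],[0,0,0,-42.6,-19.7,0,-1],[0,0,0,-42.6,-19.7,0,-1],[0,0,0,0,0,30,-1],[0,0,0,0,0,20,-1],[0,0,0,0,0,0,-1]]
  ]
}}

```text
t: 12.25
eef_pos: [0.6079, -0.0837, 0.1015]
orientation: [[-0.866, 0.499, -0.007], [0.499, 0.866, 0.0], [0.007, -0.003, -1.0]]
contact_force: [-0.4, 0.2, -2.4]
opening: 0.0309
```

```bash
python3 - <<'E'
from h import *
s=st(); d=save('wrist','w11.png'); s=st(); save('side','s11.png'); s=st()
im=load('s11.png')['image'][:,:,::-1]; cv2.imwrite('pics/s11c.png',cv2.resize(im[150:250,230:340],None,fx=6,fy=5.5,interpolation=cv2.INTER_CUBIC))
E
```

```text
t 12.25 pos [ 0.6079 -0.0837  0.1015] F [-0.4  0.2 -2.4] open 0.0309
[[-0.866  0.499 -0.007]
 [ 0.499  0.866  0.   ]
 [ 0.007 -0.003 -1.   ]]
q [-0.338  0.584  0.562  1.774 -0.383  0.903  1.44 ]
t 12.3 pos [ 0.609  -0.0839  0.1031] F [ 0.3 -1.2 -1.3] open 0.0314
[[-0.866  0.499 -0.005]
 [ 0.499  0.866  0.   ]
 [ 0.004 -0.002 -1.   ]]
q [-0.339  0.582  0.563  1.772 -0.382  0.903  1.44 ]
t 12.35 pos [ 0.6098 -0.0841  0.1041] F [-0.1 -0.2 -1.7] open 0.0313
[[-0.866  0.499 -0.003]
 [ 0.499  0.866  0.   ]
 [ 0.002 -0.001 -1.   ]]
q [-0.339  0.581  0.564  1.771 -0.382  0.903  1.44 ]
```

View pics/w11.png

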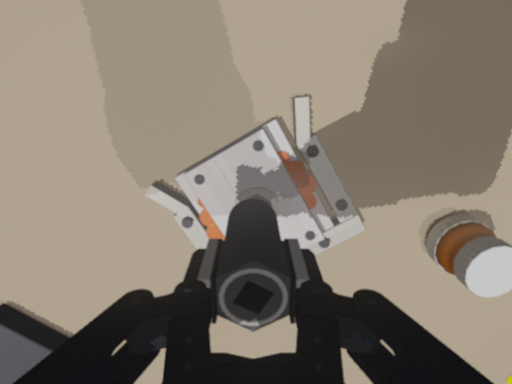

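View pics/s11c.png

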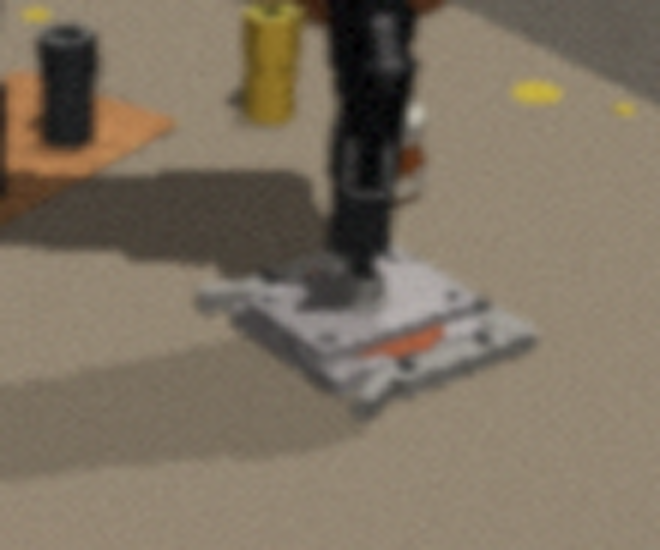

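The socket hangs over the nut in both views. I'll lower it gently.

Call:
{"method": "step_arm", "body": {
  "series": [
    [[0,0,0,0,0,6,-1],[0,0,0,0,0,6,-1],[0,0,0,0,0,5,-1],[0,0,0,0,0,2,-1],[0,0,0,0,0,2,-1],[0,0,0,0,0,0,-1]]
  ]
}}

```text
t: 13.1
eef_pos: [0.6105, -0.0846, 0.0844]
orientation: [[-0.866, 0.5, -0.001], [0.5, 0.866, 0.001], [0.001, 0.0, -1.0]]
contact_force: [-1.2, 2.1, 7.4]
opening: 0.0313
```

Call:
{"method": "step_arm", "body": {
  "series": [
    [[0,0,0,0,0,1.5,-1],[0,0,0,0,0,1.5,-1],[0,0,0,0,0,0,-1]]
  ]
}}

```text
t: 13.48
eef_pos: [0.6121, -0.0849, 0.0839]
orientation: [[-0.866, 0.5, 0.003], [0.5, 0.866, 0.001], [-0.002, 0.003, -1.0]]
contact_force: [-4.3, 1.3, 23.7]
opening: 0.0313
```

Call:
{"method": "step_arm", "body": {
  "series": [
    [[0,0,0,1.5,0,0,-1],[0,0,0,-1.5,1.5,0,-1],[0,0,0,-1.5,-1.5,0,-1],[0,0,0,1.5,-1.5,0,-1],[0,0,0,0,1.5,0,-1]]
  ]
}}

```text
t: 14.1
eef_pos: [0.6128, -0.0854, 0.0839]
orientation: [[-0.866, 0.5, 0.005], [0.5, 0.866, 0.0], [-0.004, 0.003, -1.0]]
contact_force: [-1.5, -0.6, 20.5]
opening: 0.0312
```

```bash
python3 - <<'E'
from h import *
s=st(); d=save('wrist','w12.png'); save('side','s12.png')
im=load('s12.png')['image'][:,:,::-1]; cv2.imwrite('pics/s12c.png',cv2.resize(im[150:250,230:340],None,fx=6,fy=5.5,interpolation=cv2.INTER_CUBIC))
P=pts(d); O=np.array(s['orientation']); T=(P-s['eef_pos'])@O*1000
for lo,hi in ((-6,-3),(-3,0),(0,3)):
    m=(T[...,1]+1.7>lo)&(T[...,1]+1.7<hi)&(T[...,2]>-42)&(T[...,2]<-27)&(abs(T[...,0])<26); q=T[m]; print('sock x',np.percentile(q[:,0],[0,1,99,100]),np.median(q[:,2]))
q,R=rect(P,np.s_[110:260,170:360],.019,.03); print('upper',len(q),R,q.mean(0))
E
```

```text
t 14.1 pos [ 0.6128 -0.0854  0.0839] F [-1.5 -0.6 20.5] open 0.0312
[[-0.866  0.5    0.005]
 [ 0.5    0.866  0.   ]
 [-0.004  0.003 -1.   ]]
q [-0.324  0.607  0.547  1.783 -0.403  0.86   1.457]
sock x [-18.70270453 -17.61515401  14.92573925  15.17371543] -33.3016312398764
sock x [-20.0412803  -19.06486244  16.45874988  16.86647046] -33.39285887928174
sock x [-20.24194309 -18.75309266  16.55551626  16.82813382] -33.31249261573616
upper 8750 ((613.0299682617188, -86.56553649902344), (100.67062377929688, 68.34889221191406), 0.023179003968834877) [ 0.59710369 -0.08033407  0.02502621]
```

View pics/w12.png

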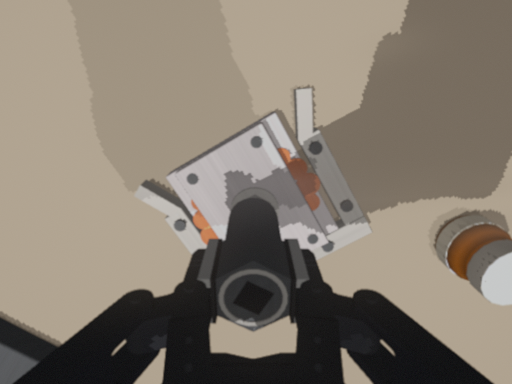

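View pics/s12c.png

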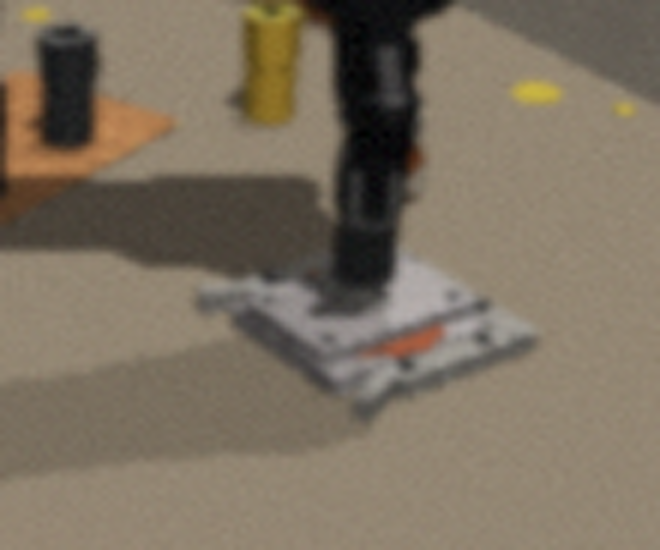

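The rim has stopped at the nut's top: rim z is about 0.041 and 20 N holds it there, unmoved by the search. This socket does not fit, so I'll put it back upright where it stood.

Call:
{"method": "step_arm", "body": {
  "series": [
    [[0,0,0,0,0,-30,-1],[0,0,0,0,0,-40,-1],[0,0,0,43,19.7,0,-1],[0,0,0,43,19.7,0,-1],[0,0,0,43,19.7,0,-1],[0,0,0,43,19.7,0,-1],[0,0,0,43,19.7,0,-1],[0,0,0,43,19.7,0,-1],[0,0,0,0,0,45,-1],[0,0,0,0,0,35,-1]]
  ]
}}

```text
t: 15.45
eef_pos: [0.4449, 0.1477, 0.0698]
orientation: [[-0.867, 0.498, -0.002], [0.498, 0.867, 0.001], [0.002, -0.0, -1.0]]
contact_force: [1.2, 0.2, -2.3]
opening: 0.0313
```

Call:
{"method": "step_arm", "body": {
  "series": [
    [[0,0,0,0,0,10,-1],[0,0,0,0,0,0,-1]]
  ]
}}

```text
t: 15.7
eef_pos: [0.4456, 0.1461, 0.0607]
orientation: [[-0.865, 0.501, -0.003], [0.501, 0.865, -0.001], [0.002, -0.002, -1.0]]
contact_force: [1.2, 0.3, -1.6]
opening: 0.0311
```

Call:
{"method": "step_arm", "body": {
  "series": [
    [[0,0,0,0,0,10,-1],[0,0,0,0,0,3,-1],[0,0,0,0,0,1.5,-1],[0,0,0,0,0,0.5,-1]]
  ]
}}

```text
t: 16.2
eef_pos: [0.4457, 0.1467, 0.0458]
orientation: [[-0.866, 0.5, -0.002], [0.5, 0.866, 0.0], [0.002, -0.001, -1.0]]
contact_force: [-1.4, -0.7, 4.2]
opening: 0.0314
```

Call:
{"method": "step_arm", "body": {
  "series": [
    [[0,0,0,0,0,0,0],[0,0,0,0,0,0,1],[0,0,0,0,0,0,1],[0,0,0,0,0,0,1]]
  ]
}}

```text
t: 16.7
eef_pos: [0.4456, 0.1467, 0.0456]
orientation: [[-0.866, 0.5, -0.002], [0.5, 0.866, 0.0], [0.002, -0.001, -1.0]]
contact_force: [-0.4, 1.0, 0.3]
opening: 0.0854
```

Call:
{"method": "step_arm", "body": {
  "series": [
    [[0,0,0,0,0,-30,1],[0,0,0,0,0,-35,1],[0,0,0,0,0,0,1]]
  ]
}}

```text
t: 17.08
eef_pos: [0.4472, 0.1473, 0.1126]
orientation: [[-0.866, 0.5, 0.002], [0.5, 0.866, 0.002], [-0.0, 0.003, -1.0]]
contact_force: [-0.6, 0.0, 0.1]
opening: 0.0854
```

```bash
python3 - <<'E'
from h import *
s=st(); d=save('wrist','w13.png'); s=st()
print(proj(d,[.446,.144,.079]),proj(d,[.5275,.163,.079]))
E
```

```text
t 17.075 pos [0.4472 0.1473 0.1126] F [-0.6  0.   0.1] open 0.0854
[[-0.866  0.5    0.002]
 [ 0.5    0.866  0.002]
 [-0.     0.003 -1.   ]]
q [-0.899  0.335  0.585  2.118 -0.27   0.757  0.905]
t 17.125 pos [0.4462 0.1472 0.1114] F [-0.3 -0.2 -0.3] open 0.0852
[[-0.866  0.5   -0.   ]
 [ 0.5    0.866  0.002]
 [ 0.001  0.001 -1.   ]]
q [-0.899  0.337  0.583  2.119 -0.271  0.756  0.905]
[[250.11897578 225.81095588]] [[333.18347164 305.50007604]]
```

View pics/w13.png

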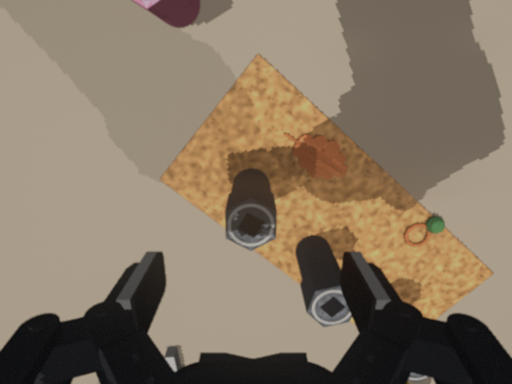

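```bash
python3 - <<'E'
from h import *
d=load('w13.png'); s=r.state(); print(fing(d,s)); sock(d,(251,222),32); 
d=load('w7.png')
for p in ((247,185),(266,258),(292,315)): sock(d,p,24)
E
```

```text
-1.2180154652297528
n 2250 z 0.07905735237706152 centre mm [445.5 144.4] yaw 0 [32.7 32.1 32.8]
n 915 z 0.07900071213187239 centre mm [448.7 141.6] yaw 4 [32.7 32.2 32.3]
n 758 z 0.0788432293721347 centre mm [528.  161.5] yaw 45 [33.1 32.1 32.8]
n 615 z 0.07869768846911772 centre mm [610.2 195. ] yaw 10 [32.3 32.6 32.2]
```

Call:
{"method": "step_arm", "body": {
  "series": [
    [[0,0,0.131,0,0,0,0.4],[0,0,0.131,0,0,0,0.4],[0,0,0,-23.2,35.4,0,0.4],[0,0,0,-23.2,35.4,0,0.4],[0,0,0,0,0,10,0.4],[0,0,0,0,0,0,0.4]]
  ]
}}

```text
t: 17.88
eef_pos: [0.5267, 0.163, 0.0984]
orientation: [[-0.706, 0.708, -0.006], [0.708, 0.706, -0.002], [0.003, -0.005, -1.0]]
contact_force: [-0.5, 0.1, 0.2]
opening: 0.0594
```

```bash
python3 - <<'E'
from h import *
s=st(); d=save('wrist','w14.png'); s=st()
print(proj(d,[.5285,.162,.079]))
sock(d,proj(d,[.5285,.162,.079])[0],34); print(fing(d,s))
E
```

```text
t 17.875 pos [0.5267 0.163  0.0984] F [-0.5  0.1  0.2] open 0.0594
[[-0.706  0.708 -0.006]
 [ 0.708  0.706 -0.002]
 [ 0.003 -0.005 -1.   ]]
q [-0.844  0.501  0.607  1.935 -0.382  0.827  0.755]
t 17.925 pos [0.5268 0.1632 0.0991] F [-0.2 -0.3  0.1] open 0.0592
[[-0.706  0.708 -0.005]
 [ 0.708  0.706 -0.001]
 [ 0.003 -0.005 -1.   ]]
q [-0.844  0.5    0.608  1.935 -0.381  0.828  0.755]
[[256.92794064 238.06084351]]
n 2556 z 0.0790471981170231 centre mm [528.1 162. ] yaw 45 [32.2 33.1 33.1]
-1.9692437502318674
```

View pics/w14.png

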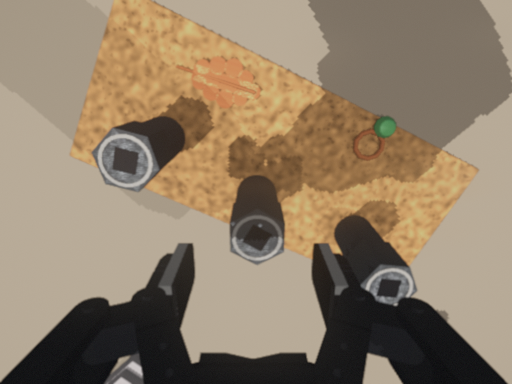

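The middle socket is at (257,238), between the fingers, and the far one at (388,287) is outside the right finger. I'll grip the middle one.

Call:
{"method": "step_arm", "body": {
  "series": [
    [[0,0,0,-2.5,2,30,0.4],[0,0,0,0,0,25,0.4],[0,0,0,0,0,0,0.1],[0,0,0,0,0,0,-0.5],[0,0,0,0,0,0,-1],[0,0,0,0,0,0,-1]]
  ],
  "grip_force": 60
}}

```text
t: 18.68
eef_pos: [0.5319, 0.1638, 0.0463]
orientation: [[-0.707, 0.707, -0.001], [0.707, 0.707, 0.001], [0.001, -0.0, -1.0]]
contact_force: [-1.5, -1.6, 3.1]
opening: 0.031
```

Call:
{"method": "step_arm", "body": {
  "series": [
    [[0,0,0,0,0,-30,-1],[0,0,0,0,0,-50,-1],[0,0,0,0,0,-30,-1],[0,0,0,0,0,0,-1]]
  ]
}}

```text
t: 19.18
eef_pos: [0.5332, 0.164, 0.1578]
orientation: [[-0.707, 0.707, 0.002], [0.707, 0.707, 0.003], [0.0, 0.003, -1.0]]
contact_force: [0.3, 0.7, -2.5]
opening: 0.0313
```

```bash
cat >> h.py <<'E'
def held(d,s,y0=-1.8):
    P=pts(d); O=np.array(s['orientation']); T=(P-s['eef_pos'])@O*1000
    for lo,hi in ((-6,-3),(-3,0),(0,3)):
        m=(T[...,1]-y0>lo)&(T[...,1]-y0<hi)&(T[...,2]>-43)&(T[...,2]<-27)&(abs(T[...,0])<26); q=T[m]; a=np.percentile(q[:,0],[.5,99.5]); print('x ext',a,a.mean(),'z',np.median(q[:,2]))
    for nm,lo,hi in (('padL',-27,-18),('padR',15,24)):
        m=(T[...,1]>lo)&(T[...,1]<hi)&(T[...,2]>-26)&(T[...,2]<3)&(abs(T[...,0])<30); m[:, :190]=0; m[:,320:]=0
        q=T[m]; print(nm,len(q),np.percentile(q[:,0],[50,99]))
E
python3 - <<'E'
from h import *
s=st(); d=save('wrist','w15.png'); held(d,s)
E
```

```text
t 19.175 pos [0.5332 0.164  0.1578] F [ 0.3  0.7 -2.5] open 0.0313
[[-0.707  0.707  0.002]
 [ 0.707  0.707  0.003]
 [ 0.     0.003 -1.   ]]
q [-0.885  0.427  0.66   1.879 -0.323  0.94   0.709]
x ext [-14.58487839  18.09678684] 1.7559542254965121 z -32.86689236462212
x ext [-15.7688885   19.95825226] 2.0946818766692896 z -32.85802754008912
x ext [-16.03001556  19.80703065] 1.8885075417556099 z -32.88463940893147
padL 392 [10.2446334  11.04227924]
padR 387 [10.15287415 11.1292039 ]
```

View pics/w15.png

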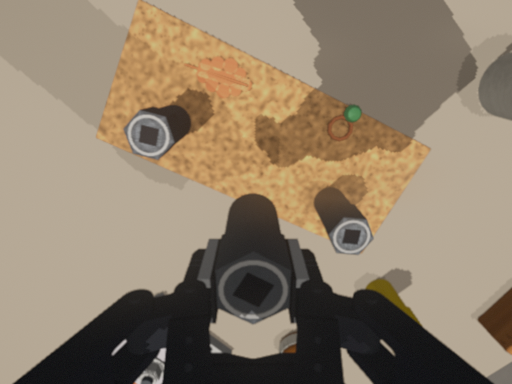

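Call:
{"method": "step_arm", "body": {
  "series": [
    [[0,0,-0.131,0,0,0,-1],[0,0,-0.131,0,0,0,-1],[0,0,0,-32.6,-29.3,0,-1],[0,0,0,-32.6,-29.3,0,-1],[0,0,0,-32.6,-29.3,0,-1],[0,0,0,-32.6,-29.3,0,-1],[0,0,0,-32.6,-29.3,0,-1],[0,0,0,-32.6,-29.3,0,-1],[0,0,0,0,0,30,-1],[0,0,0,0,0,24,-1]]
  ]
}}

```text
t: 20.48
eef_pos: [0.6118, -0.0871, 0.0983]
orientation: [[-0.865, 0.501, -0.005], [0.501, 0.865, 0.0], [0.005, -0.002, -1.0]]
contact_force: [0.4, 1.8, -3.2]
opening: 0.0314
```

Call:
{"method": "step_arm", "body": {
  "series": [
    [[0,0,0,0,0,2,-1],[0,0,0,0,0,2,-1],[0,0,0,0,0,0,-1]]
  ]
}}

```text
t: 20.85
eef_pos: [0.6135, -0.0865, 0.0978]
orientation: [[-0.866, 0.5, -0.001], [0.5, 0.866, -0.0], [0.001, -0.001, -1.0]]
contact_force: [0.0, -0.8, -1.7]
opening: 0.0309
```

Call:
{"method": "step_arm", "body": {
  "series": [
    [[0,0,0,-0.7,1.2,4,-1],[0,0,0,0,0,5,-1],[0,0,0,0,0,3,-1],[0,0,0,0,0,2,-1],[0,0,0,0,0,2,-1],[0,0,0,0,0,0,-1]]
  ]
}}

```text
t: 21.6
eef_pos: [0.6154, -0.0854, 0.0825]
orientation: [[-0.866, 0.5, 0.0], [0.5, 0.866, 0.001], [0.0, 0.001, -1.0]]
contact_force: [-0.4, 0.7, 7.0]
opening: 0.0314
```

Call:
{"method": "step_arm", "body": {
  "series": [
    [[0,0,0,0,0,1.5,-1],[0,0,0,0,0,1.5,-1],[0,0,0,0,0,0,-1]]
  ]
}}

```text
t: 21.98
eef_pos: [0.6165, -0.0862, 0.0818]
orientation: [[-0.866, 0.5, 0.003], [0.5, 0.866, 0.001], [-0.002, 0.002, -1.0]]
contact_force: [-3.2, 1.1, 22.6]
opening: 0.0312
```

Call:
{"method": "step_arm", "body": {
  "series": [
    [[0,0,0,1.5,0,0,-1],[0,0,0,0,0,0,-1],[0,0,0,0,1.2,0,-1],[0,0,0,0,0,0,-1]]
  ]
}}

```text
t: 22.48
eef_pos: [0.6164, -0.086, 0.0818]
orientation: [[-0.865, 0.501, 0.005], [0.501, 0.865, -0.001], [-0.005, 0.001, -1.0]]
contact_force: [-1.8, -1.6, 19.8]
opening: 0.0313
```

Call:
{"method": "step_arm", "body": {
  "series": [
    [[0,0,0,0,-1.2,0,-1],[0,0,0,0,-1.2,0,-1],[0,0,0,0,0,0,-1]]
  ]
}}

```text
t: 22.85
eef_pos: [0.6162, -0.0862, 0.0818]
orientation: [[-0.866, 0.5, 0.006], [0.5, 0.866, 0.001], [-0.005, 0.004, -1.0]]
contact_force: [1.1, 2.3, 17.8]
opening: 0.0312
```

Call:
{"method": "step_arm", "body": {
  "series": [
    [[0,0,0,-1.5,0,0,-1],[0,0,0,-1.5,0,0,-1],[0,0,0,0,1.2,0,-1],[0,0,0,0,1.2,0,-1],[0,0,0,1.5,-1.2,0,-1]]
  ]
}}

```text
t: 23.48
eef_pos: [0.617, -0.0867, 0.0817]
orientation: [[-0.866, 0.501, 0.004], [0.501, 0.866, -0.0], [-0.004, 0.002, -1.0]]
contact_force: [0.2, 0.8, 17.3]
opening: 0.0312
```

```bash
python3 - <<'E'
from h import *
s=st(); d=save('wrist','w16.png'); held(d,s); P=pts(d)
q,R=rect(P,np.s_[110:260,170:360],.019,.03); print('upper',len(q),R)
m=(P[...,2]>.105)&(P[...,2]<.13); 
E
```

```text
t 23.475 pos [ 0.617  -0.0867  0.0817] F [ 0.2  0.8 17.3] open 0.0312
[[-0.866  0.501  0.004]
 [ 0.501  0.866 -0.   ]
 [-0.004  0.002 -1.   ]]
q [-0.325  0.618  0.554  1.773 -0.414  0.864  1.465]
x ext [-14.17618667  18.48063992] 2.1522266230683336 z -33.29307733288084
x ext [-15.76100006  20.2416426 ] 2.2403212717161693 z -33.30072311183663
x ext [-15.90365423  20.25255947] 2.1744526160433377 z -33.35545828398456
padL 385 [10.71231018 11.54123032]
padR 383 [10.58192408 11.34968663]
upper 9054 ((612.7704467773438, -86.4842529296875), (100.49178314208984, 68.2364273071289), 0.033669453114271164)
```

View pics/w16.png

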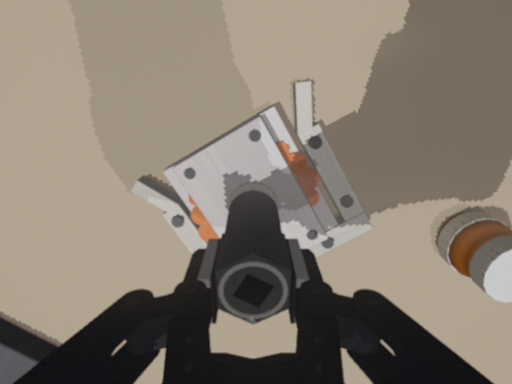

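The rim is stuck about 12 mm above the washer. It is held sideways by the nut's chamfer, but 18–22 N does not push it down. So this one does not fit either, and I'll return it to its place.

Call:
{"method": "step_arm", "body": {
  "series": [
    [[0,0,0,0,0,-30,-1],[0,0,0,0,0,-40,-1],[0,0,0,33.2,29.1,0,-1],[0,0,0,33.2,29.1,0,-1],[0,0,0,33.2,29.1,0,-1],[0,0,0,33.2,29.1,0,-1],[0,0,0,33.2,29.1,0,-1],[0,0,0,33.2,29.1,0,-1],[0,0,0,0,0,45,-1],[0,0,0,0,0,35,-1]]
  ]
}}

```text
t: 24.78
eef_pos: [0.5287, 0.1661, 0.0674]
orientation: [[-0.867, 0.498, -0.002], [0.498, 0.867, 0.0], [0.002, -0.001, -1.0]]
contact_force: [-0.0, -0.3, -3.1]
opening: 0.0311
```

Call:
{"method": "step_arm", "body": {
  "series": [
    [[0,0,0,0,0,5,-1],[0,0,0,0,0,0,-1]]
  ]
}}

```text
t: 25.02
eef_pos: [0.5297, 0.1647, 0.064]
orientation: [[-0.866, 0.501, -0.002], [0.501, 0.866, -0.0], [0.001, -0.001, -1.0]]
contact_force: [-0.0, -0.6, -1.3]
opening: 0.0313
```

Call:
{"method": "step_arm", "body": {
  "series": [
    [[0,0,0,0,0,12,-1],[0,0,0,0,0,4,-1],[0,0,0,0,0,1.5,-1],[0,0,0,0,0,0.5,-1]]
  ]
}}

```text
t: 25.52
eef_pos: [0.5291, 0.165, 0.0461]
orientation: [[-0.866, 0.5, -0.002], [0.5, 0.866, 0.001], [0.002, -0.001, -1.0]]
contact_force: [-3.2, -0.7, 8.1]
opening: 0.0311
```

Call:
{"method": "step_arm", "body": {
  "series": [
    [[0,0,0,0,0,0,-0.3],[0,0,0,0,0,0,0.4],[0,0,0,0,0,0,0.4],[0,0,0,0,0,-25,0.4],[0,0,0,0,0,-35,0.4],[0,0,-0.175,0,0,0,0.4],[0,0,0,-33.2,29.8,0,0.4],[0,0,0,-33.2,29.8,0,0.4],[0,0,0,0,0,0,0.4]]
  ]
}}

```text
t: 26.65
eef_pos: [0.6143, 0.1996, 0.1048]
orientation: [[-0.94, 0.341, -0.0], [0.341, 0.94, -0.0], [0.0, -0.0, -1.0]]
contact_force: [-0.9, -1.1, -1.1]
opening: 0.0596
```

```bash
python3 - <<'E'
from h import *
s=st(); d=save('wrist','w17.png'); s=st()
p=proj(d,[.6105,.196,.079])[0];print(p)
c,k=sock(d,p,34); print(rel(c,s),fing(d,s))
E
```

```text
t 26.65 pos [0.6143 0.1996 0.1048] F [-0.9 -1.1 -1.1] open 0.0596
[[-0.94   0.341 -0.   ]
 [ 0.341  0.94  -0.   ]
 [ 0.    -0.    -1.   ]]
q [-0.734  0.613  0.505  1.691 -0.355  0.93   1.132]
t 26.7 pos [0.6126 0.1984 0.1046] F [-0.8 -0.7 -0.2] open 0.0598
[[-0.94   0.341 -0.002]
 [ 0.341  0.94  -0.001]
 [ 0.002 -0.001 -1.   ]]
q [-0.734  0.611  0.506  1.694 -0.354  0.93   1.132]
[248.03177139 227.35049987]
n 2447 z 0.07899711824313206 centre mm [610.6 195.2] yaw 9 [32.8 32.  32.8]
[ 0.84363441 -3.73730509  0.00638275] -0.34920025037094504
```

View pics/w17.png

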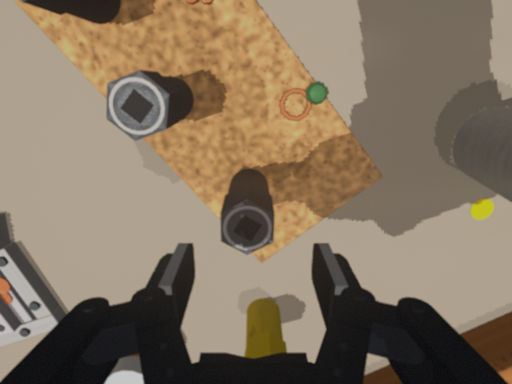

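The last black socket is at (247,227), with the returned middle one standing upright at (138,105). I'll grip the last one.

Call:
{"method": "step_arm", "body": {
  "series": [
    [[0,0,0,1,-2,30,0.4],[0,0,0,0,0,28.5,0.4],[0,0,0,0,0,0,0.1],[0,0,0,0,0,0,-0.5],[0,0,0,0,0,0,-1],[0,0,0,0,0,0,-1]]
  ],
  "grip_force": 60
}}

```text
t: 27.45
eef_pos: [0.6107, 0.1969, 0.0478]
orientation: [[-0.94, 0.342, -0.001], [0.342, 0.94, 0.001], [0.001, 0.0, -1.0]]
contact_force: [-0.3, 0.8, 3.1]
opening: 0.0313
```

Call:
{"method": "step_arm", "body": {
  "series": [
    [[0,0,0,0,0,-30,-1],[0,0,0,0,0,-50,-1],[0,0,0,0,0,-30,-1],[0,0,0,0,0,0,-1],[0,0,0,0,0,0,-1]]
  ]
}}

```text
t: 28.08
eef_pos: [0.6096, 0.1968, 0.1557]
orientation: [[-0.94, 0.342, -0.003], [0.342, 0.94, -0.0], [0.003, -0.001, -1.0]]
contact_force: [-0.1, -0.0, -2.4]
opening: 0.031
```

```bash
python3 - <<'E'
from h import *
s=st(); d=save('wrist','w18.png'); held(d,s)
E
```

```text
t 28.075 pos [0.6096 0.1968 0.1557] F [-0.1 -0.  -2.4] open 0.031
[[-0.94   0.342 -0.003]
 [ 0.342  0.94  -0.   ]
 [ 0.003 -0.001 -1.   ]]
q [-0.756  0.551  0.536  1.662 -0.32   1.021  1.107]
x ext [-17.19771277  15.75353892] -0.7220869252588074 z -31.25286687980196
x ext [-18.48382193  17.45188403] -0.5159689505037317 z -31.294574987468614
x ext [-18.79761804  17.29131795] -0.7531500457107683 z -31.23538739904044
padL 390 [10.99869527 11.86289856]
padR 386 [10.8618986  11.72739235]
```

View pics/w18.png

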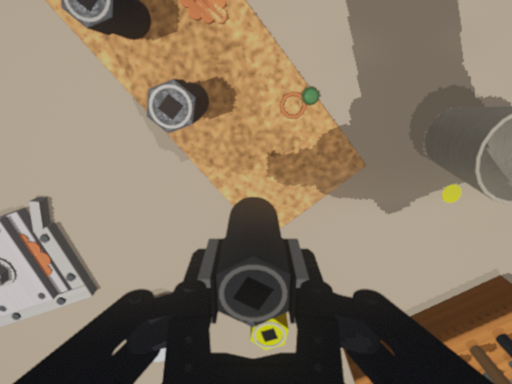

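Call:
{"method": "step_arm", "body": {
  "series": [
    [[0,0,0.175,0,0,0,-1],[0,0,0,-24,-40.3,0,-1],[0,0,0,-24,-40.3,0,-1],[0,0,0,-24,-40.3,0,-1],[0,0,0,-24,-40.3,0,-1],[0,0,0,-24,-40.3,0,-1],[0,0,0,-24,-40.3,0,-1],[0,0,0,0,0,30,-1],[0,0,0,0,0,22,-1],[0,0,0,0,0,0,-1]]
  ]
}}

```text
t: 29.38
eef_pos: [0.6119, -0.0844, 0.1017]
orientation: [[-0.866, 0.5, -0.008], [0.5, 0.866, -0.0], [0.007, -0.004, -1.0]]
contact_force: [-0.2, -0.7, -1.6]
opening: 0.0313
```

Call:
{"method": "step_arm", "body": {
  "series": [
    [[0,0,0,0,0,0,-1],[0,0,0,0,0,0,-1]]
  ]
}}

```text
t: 29.62
eef_pos: [0.6147, -0.0846, 0.1055]
orientation: [[-0.866, 0.5, -0.001], [0.5, 0.866, -0.0], [0.001, -0.0, -1.0]]
contact_force: [0.3, 0.5, -2.5]
opening: 0.0312
```

Call:
{"method": "step_arm", "body": {
  "series": [
    [[0,0,0,1,-0.6,7,-1],[0,0,0,0,0,6,-1],[0,0,0,0,0,5,-1],[0,0,0,0,0,2,-1],[0,0,0,0,0,2,-1],[0,0,0,0,0,0,-1]]
  ]
}}

```text
t: 30.38
eef_pos: [0.6129, -0.0847, 0.0826]
orientation: [[-0.866, 0.5, -0.002], [0.5, 0.866, -0.0], [0.002, -0.001, -1.0]]
contact_force: [0.0, 0.4, -2.7]
opening: 0.031
```

Call:
{"method": "step_arm", "body": {
  "series": [
    [[0,0,0,0,0,2,-1],[0,0,0,0,0,2,-1],[0,0,0,0,0,0,-1]]
  ]
}}

```text
t: 30.75
eef_pos: [0.6127, -0.0846, 0.0785]
orientation: [[-0.866, 0.5, -0.002], [0.5, 0.866, 0.0], [0.002, -0.001, -1.0]]
contact_force: [0.3, -0.6, -2.7]
opening: 0.0311
```

It drops freely over the nut: no contact force, and already well below where the others stopped. Lowering to the washer.

Call:
{"method": "step_arm", "body": {
  "series": [
    [[0,0,0,0,0,2,-1],[0,0,0,0,0,2,-1],[0,0,0,0,0,1,-1],[0,0,0,0,0,1,-1],[0,0,0,0,0,0,-1]]
  ]
}}

```text
t: 31.38
eef_pos: [0.6128, -0.0846, 0.0726]
orientation: [[-0.866, 0.5, -0.002], [0.5, 0.866, 0.0], [0.002, -0.001, -1.0]]
contact_force: [0.4, -1.0, -2.9]
opening: 0.0312
```

Call:
{"method": "step_arm", "body": {
  "series": [
    [[0,0,0,0,0,1,-1],[0,0,0,0,0,1,-1],[0,0,0,0,0,0,-1]]
  ]
}}

```text
t: 31.75
eef_pos: [0.6133, -0.0848, 0.0722]
orientation: [[-0.866, 0.5, -0.001], [0.5, 0.866, 0.001], [0.001, 0.0, -1.0]]
contact_force: [-2.5, 0.1, 9.8]
opening: 0.0312
```

It made contact at z=0.0722, where 0.0723 was predicted for fully seated. I'll do the final checks.

Call:
{"method": "step_arm", "body": {
  "series": [
    [[0,0,0,0,0,0,-1],[0,0,0,0,0,0,-1],[0,0,0,0,0,0,-1]]
  ]
}}

```text
t: 32.12
eef_pos: [0.6134, -0.0848, 0.0722]
orientation: [[-0.866, 0.5, -0.001], [0.5, 0.866, 0.001], [0.001, 0.0, -1.0]]
contact_force: [-3.3, 0.9, 11.0]
opening: 0.0313
```

```bash
python3 - <<'E'
from h import *
s=st(); d=save('wrist','w19.png'); held(d,s); P=pts(d)
q,R=rect(P,np.s_[110:260,170:360],.019,.03); print('upper',len(q),R)
e=save('side','s19.png'); im=e['image'][:,:,::-1]
cv2.imwrite('pics/s19c.png',cv2.resize(im[140:260,170:350],None,fx=4.4,fy=4.4,interpolation=cv2.INTER_CUBIC))
s=st()
t=save('top','top19.png'); Pt=pts(t)
for n,(u,v) in dict(b=(193,191),c=(199,215)).items():
    try:
        q,R=rect(Pt,np.s_[v-16:v+12,u-12:u+13],.066,.095); print(n,len(q),q.mean(0),R)
    except Exception as ex: print(n,'hidden')
E
```

```text
t 32.125 pos [ 0.6134 -0.0848  0.0722] F [-3.3  0.9 11. ] open 0.0313
[[-0.866  0.5   -0.001]
 [ 0.5    0.866  0.001]
 [ 0.001  0.    -1.   ]]
q [-0.324  0.627  0.548  1.784 -0.42   0.85   1.469]
x ext [-16.95727931  15.65463419] -0.6513225627003738 z -31.321733449764736
x ext [-18.58251839  17.10557407] -0.7384721611763965 z -31.378441409903047
x ext [-18.79602201  17.14500923] -0.8255063937738445 z -31.339603912998566
padL 394 [10.69158926 11.48967936]
padR 389 [10.56565742 11.36687239]
upper 9145 ((612.1994018554688, -86.46682739257812), (68.32135009765625, 100.2140884399414), 89.9490737915039)
t 32.225 pos [ 0.6133 -0.0848  0.0722] F [-3.7  0.8  8.8] open 0.0314
[[-0.866  0.5   -0.001]
 [ 0.5    0.866  0.001]
 [ 0.001  0.    -1.   ]]
q [-0.324  0.627  0.548  1.784 -0.42   0.85   1.469]
b 75 [0.5243032  0.16746465 0.07953717] ((525.8505249023438, 168.64500427246094), (27.622718811035156, 32.69102478027344), 43.529605865478516)
c hidden
```

View pics/s19c.png

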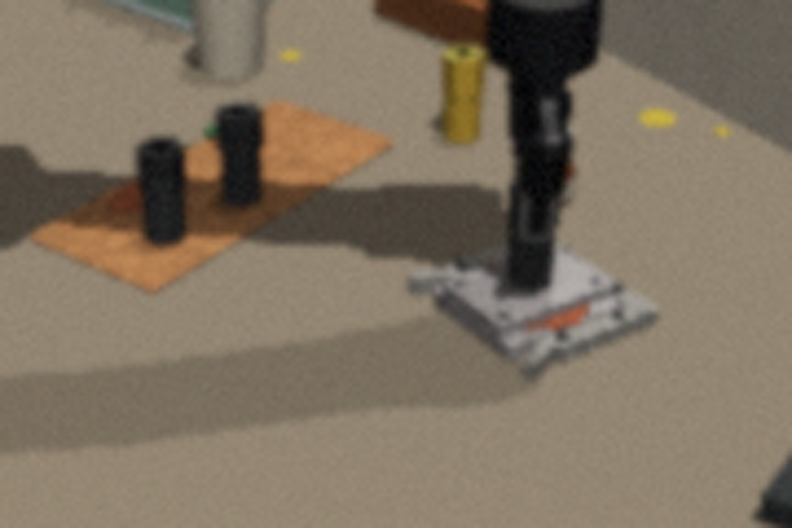

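View pics/w19.png

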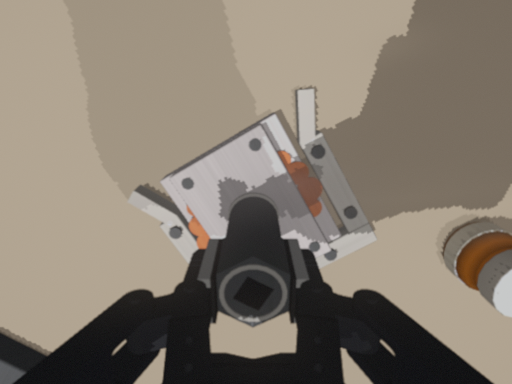

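The side view shows the socket rim down on the washer at (525,290) in the crop, with the other two sockets standing upright at (163,190) and (240,155). The collar top is at z≈0.1035, so the rim is at about 0.0275, as required. Handing in.

```bash
python3 - <<'E'
from h import *
print(job.finish_job()); st()
E
```

```text
the job is handed in; nothing more can be done
None
the job is handed in; nothing more can be done
```

The die is home against the end stop, and the right socket is fully down over the nut, still gripped by its collar. I handed the job in at about 32 s of the 72 s allowed; it reported no verdict.

- **Die:** I pushed it along the rails until it stalled at the stop with about 12 N.
- **Sockets that did not fit:** The near one stopped about 13.5 mm above the washer and the middle one about 11.5–12 mm, each under roughly 20 N with a small sideways search. The middle one sits lower than the 13 to 14 mm described, but it would not go down. Both are back upright on the mat.
- **Socket that fits:** The far one dropped over the nut with no force. It touched down at TCP z = 0.0722 m, where 0.0723 m was predicted, with the rim at about 27.5 mm.
- **Last checks:** The socket was upright to within 0.1°, pressing down lightly (9–11 N measured) and gripped at a 60 N setting. The side picture shows the other two sockets standing.
- **Disagreements:** The wrist and top cameras differ by several mm in y (about 5 mm at the die), so I corrected positions by the fingers and by touch. In the last wrist picture the die reads about 0.8 mm back from the stop compared with earlier, within tolerance. The near socket was hidden from the top camera, so only the side view confirms it. I did not measure whether any bystander had moved.

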